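# Hang the rinsed tumbler on the cup dryer and switch it on

### The job

Take the pink tumbler lying in the blue rinse tray, turn it upside down and lower it over the empty steel post of the white cup dryer until its rim sits fully home on the deck, and let go of it; set it down, do not drop it. Then turn the dryer's blue switch a quarter turn clockwise, all the way to its stop. Leave the white tumbler on the other post and the other things on the desk where they are.

Things in the scene. Friction and masses are not known exactly. Their poses are not given: they have to be found in the camera images.
- tumbler_center (a point): Pink plastic tumbler: straight open cylinder, outer diameter 56 mm, inner 50, length 110, closed end 4 mm thick, about 60 to 120 g. Point on its axis half-way along; x axis from closed end to open mouth. Starts lying level in the rinse tray. Grip it across its diameter about 35 mm from the closed end, gripper tilted so that its body leans over the closed end.
- tumbler_rim (a point): Centre of the tumbler's open mouth, 55 mm from tumbler_center along its x axis; same axes.
- tray: Fixed blue rinse tray, 160 x 190 mm, 6 mm thick floor, 12 mm high lips along its two long sides 92 mm from its middle. Origin under its centre; x axis along the tumbler, towards its mouth, roughly away from the robot. Two low steel rods (tops 14 mm up) carry the tumbler with its axis 36 mm above the desk.
- dryer: Fixed white cup dryer, 200 x 300 mm, grey deck 40 mm above the desk. Origin under its centre, x axis to its far side, z up. Its empty post is at x -40, y -80 mm; a like post with the white tumbler at x 65, y -20; its switch turret (85 x 85 mm, top 100 mm above the desk) at x 0, y 90.
- post_foot (a point): Foot of the empty steel post, on its axis at deck level (40 mm above the desk); axes as the dryer's. The post rises 80 mm above the deck: shaft 24 mm in diameter with a narrowed tip; below 22 mm it widens to a 42 mm collar, 10 mm high, that centres the tumbler. Fully home, the tumbler's rim rests on the deck.
- switch (a joint): Angle of the dryer's switch, rad: 0 = off (paddle along the dryer's x axis), grows as it turns clockwise seen from above, to a stop at 1.571 (on, paddle along the dryer's y axis). Starts between 0.08 and 0.35, turns with light friction (0.04 N m) and stays where it is left.
- switch_grip (a point): On the switch's turning axis, inside its blue paddle, at the height to grip (132 mm above the desk). The paddle is 62 mm long along this point's x axis, 14 mm thick along its y axis and stands from 110 to 145 mm above the desk, over a black dial 72 mm across. The point turns with the switch.
- white_tumbler: White plastic tumbler already drying upside down on the dryer's far post, 56 mm across, 90 mm tall; origin at the centre of its closed end (now on top); a bystander.
- pen_pot: Black pen pot with pens, 80 mm across, 155 mm tall with the pens; origin at the centre of its underside; a bystander.
- pill_jar: Amber jar with white cap, 60 mm across, 85 mm tall; origin at the centre of its underside; a bystander.
- stapler: Red and black stapler, 130 x 36 x 42 mm; origin at the centre of its underside; a bystander.
- note_box: Ochre note box, 80 x 80 x 60 mm; origin at the centre of its underside; a bystander.
- mug: White mug, 84 mm across, 95 mm tall; origin at the centre of its underside; a bystander.
- mouse: Black computer mouse on the dark pink mat, 105 x 60 x 30 mm; origin at the centre of its underside; a bystander.
Not all that is in view belongs to the job. Leave any green or turquoise look-alike of the part that bears tumbler_center alone.

How it is judged:
By the outcome, as a careful person would: the job done as asked, in the order asked, and still so for the second after the job is handed in, with the robot touching nothing.
It also fails if it takes over 67 s, if anything falls off the work surface, if the arm or the gripper's body presses on something with over 40 N, if the wrist force passes 120 N, or if a joint passes its speed limit or range.

### The arm

A 7-joint arm with a two-finger parallel gripper is mounted at the origin on the work surface. World frame = base frame: x ahead of the robot, y to its left, z up, the work surface at z = 0. Lengths are in m, angles in rad, forces in N, time in s.
With the tool pointing down it reaches from about 0.4 to 0.85 m from the base axis. Payload 10.4 kg.
Tool frame: the origin (TCP) lies between the finger pads; the fingertips stand 19 mm ahead of it and the grasp point (between the pads) is the TCP; z points along the fingers, x is the direction in which the jaws open and shut, and the axes are right-handed (so a half turn about z gives the same grasp; the last joint's range is limited). The gripper opens to 87 mm and grips with 3 to 60 N. Pads are 19 mm wide; open, the fingers measure 117 mm over their backs; the gripper's body (75 mm by 190 mm) begins 51 mm behind the grasp point.
Start: joints at [-1.302, 0.332, -0.065, 1.46, 0.022, 1.35, -0.088], TCP at [0.18, 0.599, 0.203] pointing down, gripper open.
Joint ranges: [-2.6, 2.6], [-0.5, 2.12], [-1.47, 1.34], [0.16, 2.42], [-1.27, 4.41], [0.06, 2.06], [-2.6, 2.6]. Speed limits (rad/s): [2.22, 2.22, 2.79, 2.79, 3.14, 3.14, 3.14].

### API

Orientations are given as a unit quaternion [x, y, z, w].
In Python, from bench import * gives the robot as it stands.
- The arm moves only by the tool step_arm, never from a script. Its argument "commands" is a list of rows, each a list of 6 numbers: the shift along the tool's x, y, z in m, then the turn, a rotation vector about the tool's x, y, z in rad. In form: [[tx, ty, tz, rx, ry, rz], ...]. A call has 1 to 12 rows; each row shifts and turns the commanded pose from where the row before left it, along the tool's axes as they then stand; what a row does not reach is not made up. A row lasts 1/10 s, in which the tool goes at most 50 mm and 8.59 degrees, less where a joint would pass 70% of its speed; a pose out of reach is approached as far as the arm can. A call with a gripper value outside its range is refused whole. "gripper" is the opening, from 0 (shut) to 1 (fully open), set as the call begins (left out, the last holds). The fingers move at their own pace and stop on an object; "grip_force" is the grip in N (left out, the last holds). Time passes only in rows, so rows that do not move let the fingers close. It gives the time, the measured TCP pose, the force and the opening at its end, in the units of the state.
- read_state(): the state, without advancing time (a new reading comes with each control period).
- camera(name): name is "scene" or "top" or "wrist"; returns the picture (420x560x3 uint8, red, green, blue); there is no depth.
- get_calibration(name): a dict with "fx", "fy", "cx", "cy" (pixels), "R" (3x3) and "t" (3): a world point X has camera coordinates R X + t. Camera axes: x right, y down, z forward; pixel columns grow to the right and rows downward; lengths in m; the calibration is good to about 2 mm. A picture is of the moment at which its call begins: read the wrist's pose just before it. get_calibration takes no time and is no camera call; for the wrist camera it gives the pose at the moment of the call.
- close_job(): hands the job in, once; it reports no verdict.
The state is a dict: "time": time; "joint_positions": joint angles; "joint_vel": joint speeds; "joint_torque": joint torques, N m; "ee_pos": TCP position; "eef_rot": TCP orientation; "ft_force": force on the tool from outside, world axes, zero at the start; "torque": the same for the moment, N m; "width": finger opening in m.
Only numpy, scipy, OpenCV 4.12 (cv2) and the standard library are available. Lean on these libraries where they do the work, as an engineer would, in place of code of your own. Each camera call takes 0.05 s, during which the arm holds its last target. There are 200 camera calls.

## Working session

There is one attempt and no reset: what is moved stays moved. The work goes in short steps, Python scripts to look and compute and a tool call to move; the robot and the scene stay as the last step left them, time stands still between calls to the robot, and variables do not carry over. Pictures are saved under pics/ and viewed, on a budget of 10 in all, crops included, one or two more only if the job needs it, and the job is handed in when it is done.

Besides the shell and the picture viewer there is one more tool, called by a JSON object that holds its "op" and its "data". step_arm: Moves the arm, as the interface text tells. Its arguments: {"type":"object","properties":{"commands":{"type":"array","items":{"type":"array","items":{"type":"number"}}},"gripper":{"type":"number"},"grip_force":{"type":"number"}},"required":["commands"]}

```bash
mkdir -p pics; ls; python3 - <<'E'
from bench import *
import cv2,numpy as np
s=read_state();print(s)
for n in("scene","top"):
    im=camera(n);cv2.imwrite(f"pics/{n}0.png",im[:,:,::-1]);c=get_calibration(n);print(n,c)
E
```

```text
pics
{'time': 0.0, 'joint_positions': array([-1.30160339,  0.33284739, -0.06466188,  1.46095972,  0.02163949,
        1.349892  , -0.08848286]), 'joint_vel': array([-3.45022113e-06, -3.36613087e-04, -1.39199009e-03, -7.36797962e-04,
        3.24585263e-04,  9.83108467e-04,  1.78291376e-04]), 'joint_torque': array([-1.19406759e-04, -6.23232150e+01,  2.45650409e-02, -3.89922452e+01,
       -6.14316668e-02,  3.94080975e-02,  1.45987897e-04]), 'ee_pos': array([0.17971643, 0.59816741, 0.20246038]), 'eef_rot': array([ 8.02389716e-01,  5.96800005e-01, -5.28940799e-04,  4.66541098e-04]), 'ft_force': array([ 0.01431236,  0.1278783 , -0.65308108]), 'torque': array([ 0.05900519,  0.02126774, -0.02818096]), 'width': 0.08712477449384218}
scene {'fx': 465.24832190619736, 'fy': 465.24832190619736, 'cx': 279.9969468443303, 'cy': 204.0921519331919, 'R': array([[ 0.76656747,  0.64208014,  0.01036399],
       [ 0.55568358, -0.65515844, -0.51184292],
       [-0.32185412,  0.39812123, -0.85901654]]), 't': array([-0.43263891, -0.30551973,  1.66757442])}
top {'fx': 405.63580833934316, 'fy': 405.63580833934316, 'cx': 284.00322494289236, 'cy': 206.9199509882735, 'R': array([[ 1.42464122e-04, -9.99999564e-01, -9.23047157e-04],
       [-9.72050843e-01,  7.82218370e-05, -2.34770424e-01],
       [ 2.34770394e-01,  9.30695129e-04, -9.72050408e-01]]), 't': array([-0.03905309,  0.62132884,  1.31110961])}
```

View pics/top0.png

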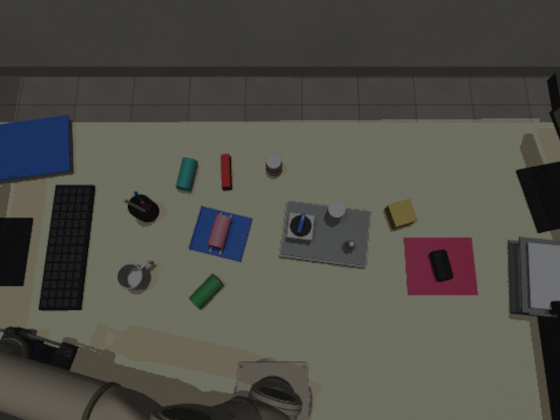

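View pics/scene0.png

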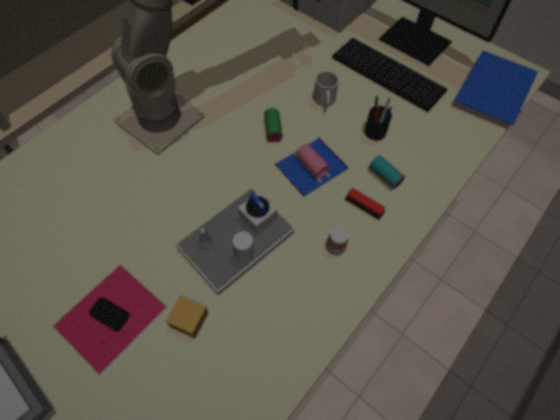

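Top: pink tumbler at (220,232) in the blue tray; dryer centre (326,234), switch (301,226), empty post (350,245), white tumbler (337,212). Enlarge both views to measure.

```bash
python3 - <<'E'
import cv2,numpy as np
a=cv2.imread("pics/top0.png")[195:275,180:380];b=cv2.imread("pics/scene0.png")[130:290,170:350]
g=lambda x:np.clip(255*(x/255.)**.6*1.15,0,255).astype('uint8')
a=cv2.resize(g(a),None,fx=4,fy=4,interpolation=2)
cv2.imwrite("pics/topc.png",a)
cv2.imwrite("pics/scec.png",cv2.resize(g(b),None,fx=3.6,fy=3.6,interpolation=2))
E
```

```text
(no output)
```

View pics/topc.png

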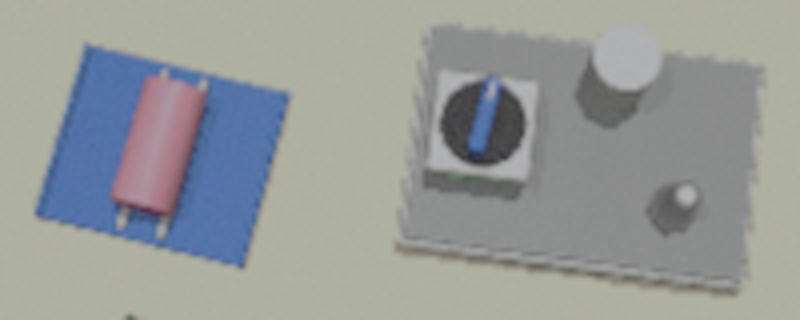

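View pics/scec.png

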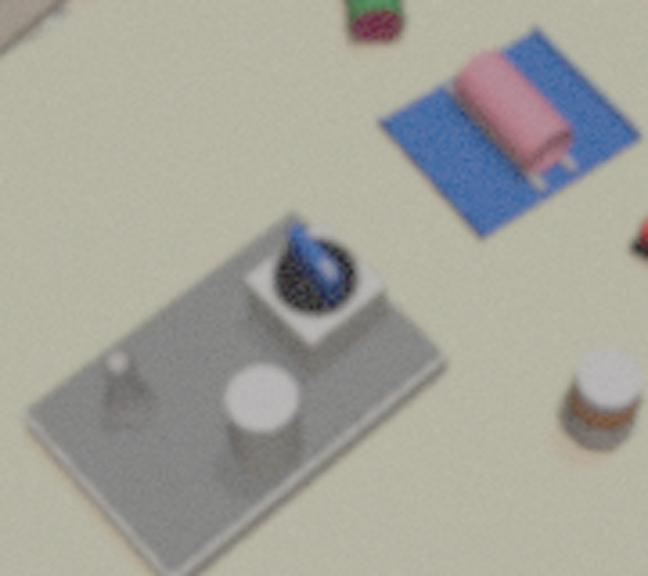

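Top crop: tray corners (85,44),(290,94),(244,267),(37,215); the tumbler's mouth is at the far (upper) end; deck corners (430,27),(763,68),(740,280),(402,240); post tip (686,194); dial centre (483,122). The scene crop agrees: post tip (118,360), dial centre (315,274). Fit poses using both views.

```bash
cat > h.py <<'E'
from bench import *
import cv2,numpy as np
from scipy.optimize import least_squares
from scipy.spatial.transform import Rotation as Ro
def proj(c,X):
    p=np.atleast_2d(X)@np.array(c["R"]).T+c["t"];return p[:,:2]/p[:,2:]*[c["fx"],c["fy"]]+[c["cx"],c["cy"]]
def pl(p,L):
    L=np.atleast_2d(L);c,s=np.cos(p[2]),np.sin(p[2]);return np.c_[p[0]+c*L[:,0]-s*L[:,1],p[1]+s*L[:,0]+c*L[:,1],L[:,2]]
def mom(m):
    M=cv2.moments(m,True);return np.array([M["m10"]/M["m00"],M["m01"]/M["m00"],M["mu20"]/M["m00"]/10,M["mu11"]/M["m00"]/10,M["mu02"]/M["m00"]/10])
def hullmom(q):
    h=cv2.convexHull(((q+.0)*1).astype(np.float32));M=cv2.moments(h);a=M["m00"]
    return np.array([M["m10"]/a,M["m01"]/a,M["mu20"]/a/10,M["mu11"]/a/10,M["mu02"]/a/10])
E
cat > fit.py <<'E'
from h import *
C={n:get_calibration(n) for n in("top","scene")}
T=lambda q:(np.array(q)+.5)/4-.5+[180,195]
S=lambda q:(np.array(q)+.5)/3.6-.5+[170,130]
dt=[((.1,.15,.04),(430,27)),((.1,-.15,.04),(763,68)),((-.1,-.15,.04),(740,280)),((-.1,.15,.04),(402,240)),((-.04,-.08,.12),(686,194)),((.065,-.02,.13),(628,59)),((.0425,.1325,.1),(440,71)),((.0425,.0475,.1),(537,82)),((-.0425,.0475,.1),(526,180)),((-.0425,.1325,.1),(430,165)),((0,.09,.11),(483,122))]
ds=[((-.1,-.15,.04),(28,417)),((-.1,.15,.04),(294,212)),((.1,.15,.04),(444,358)),((.1,-.15,.04),(172,575)),((-.04,-.08,.12),(118,360)),((.065,-.02,.13),(263,398)),((-.0425,.0475,.1),(247,282)),((.0425,.0475,.1),(312,343)),((.0425,.1325,.1),(384,287)),((0,.09,.11),(315,274))]
k=.006
tt=[((.08,.095,k),(85,44)),((.08,-.095,k),(290,94)),((-.08,-.095,k),(244,267)),((-.08,.095,k),(37,215))]
ts=[((-.08,.095,k),(536,28)),((.08,.095,k),(639,134)),((.08,-.095,k),(483,237)),((-.08,-.095,k),(380,121))]
def fit(t,s,p0):
    f=lambda p:np.r_[(proj(C["top"],pl(p,[a for a,_ in t]))-T([b for _,b in t])).ravel() if t else [],(proj(C["scene"],pl(p,[a for a,_ in s]))-S([b for _,b in s])).ravel() if s else []]
    r=least_squares(f,p0,loss="soft_l1",x_scale=[.1,.1,.3]);return r.x,np.round(f(r.x),1)
for nm,t,s in(("dryer",dt,ds),("tray",tt,ts)):
    for a,b in((t,s),(t,[]),([],s)):
        p,r=fit(a,b,[.6,0,0]);print(nm,p.round(4),r.tolist() if a and b else np.sqrt((r**2).mean()).round(2))
    if nm=="dryer":D=fit(t,s,[.6,0,0])[0]
    else:TR=fit(t,s,[.6,0,0])[0]
im={n:cv2.imread(f"pics/{n}0.png").astype(int) for n in C}
roi={"top":(slice(205,265),slice(188,255)),"scene":(slice(130,200),slice(270,350))}
th=np.linspace(0,6.283,40)
def seg(n,col,rc):
    B,G,R=[im[n][:,:,i] for i in range(3)]
    m=(R>1.25*G)&(R>1.1*B)&(R>40) if col=="p" else (B>1.5*R)&(B>1.15*G)&(B>40)
    o=np.zeros(m.shape,np.uint8);o[rc]=m[rc];o=cv2.medianBlur(o,3)
    k,l,st,_=cv2.connectedComponentsWithStats(o);return (l==1+st[1:,4].argmax()).astype(np.uint8)
cyl=np.array([(x,.028*np.cos(a),.036+.028*np.sin(a)) for x in(-.055,.055) for a in th])
mm={n:mom(seg(n,"p",roi[n])) for n in C}
for ns in(("top","scene"),("top",),("scene",)):
    f=lambda p:np.concatenate([hullmom(proj(C[n],pl(p,cyl)))-mm[n] for n in ns])
    r=least_squares(f,TR,x_scale=[.1,.1,.3],diff_step=1e-4);print("tumbler",ns,r.x.round(4),f(r.x).round(2).tolist())
# switch: rectangular paddle
box=np.array([(x,y,z) for x in(-.031,.031) for y in(-.007,.007) for z in(.11,.145)])
rc={"top":(slice(210,240),slice(288,315)),"scene":(slice(188,220),slice(240,275))}
sw=pl(D,[0,.09,0])[0];print("switch",sw.round(4),"post",pl(D,[-.04,-.08,.04])[0].round(4))
mm2={n:mom(seg(n,"b",rc[n])) for n in C}
for ns in(("top","scene"),("top",),("scene",)):
    f=lambda p:np.concatenate([hullmom(proj(C[n],pl(p,box)))-mm2[n] for n in ns])
    r=least_squares(f,[sw[0],sw[1],D[2]-.2],x_scale=[.1,.1,.3],diff_step=1e-4);print("paddle",ns,r.x.round(4),"angle",(D[2]-r.x[2]).round(3),f(r.x).round(2).tolist())
E
python3 fit.py
```

```text
dryer [ 0.5409 -0.1816 -0.1282] [-1.3, -2.7, 0.6, -2.3, 1.8, 1.8, -1.7, 0.5, 0.0, -0.3, -0.4, -1.0, -0.7, -1.1, 0.4, -0.7, 0.3, -0.1, -1.4, 0.4, -0.2, -0.4, -3.4, -1.7, -0.2, -2.3, 1.6, -1.7, -0.8, 2.2, -0.6, 0.7, -0.5, 0.4, -1.6, -1.0, -0.6, 0.9, 1.2, -0.8, -0.2, 0.3]
dryer [ 0.5391 -0.1822 -0.1351] 1.11
dryer [ 0.5424 -0.1811 -0.1268] 1.34
tray [ 0.543   0.1869 -0.2365] [-0.3, -0.1, -0.3, -0.5, -0.4, 0.0, -1.1, 0.3, -0.6, -0.1, 0.8, 0.8, -0.6, 0.7, -1.2, 0.2]
tray [ 0.5428  0.185  -0.2375] 0.31
tray [ 0.5431  0.1894 -0.2339] 0.55
tumbler ('top', 'scene') [ 0.5441  0.1858 -0.2651] [-0.26, -0.01, 0.31, -0.2, 0.54, -0.16, 0.23, 0.32, 0.24, 0.41]
tumbler ('top',) [ 0.5441  0.1849 -0.2687] [-0.0, -0.0, 0.32, -0.22, 0.52]
tumbler ('scene',) [ 0.5439  0.187  -0.2642] [-0.0, -0.02, 0.33, 0.24, 0.39]
switch [ 0.5524 -0.0923  0.    ] post [ 0.491  -0.2558  0.04  ]
paddle ('top', 'scene') [ 0.5493 -0.0897 -0.2556] angle 0.127 [-0.92, 0.28, -0.0, -0.28, 1.31, -0.35, 0.89, 0.3, 0.3, 0.75]
paddle ('top',) [ 0.5502 -0.0927 -0.4323] angle 0.304 [-0.0, -0.0, 0.38, -0.72, 0.89]
paddle ('scene',) [ 0.548  -0.0868 -0.2052] angle 0.077 [0.0, -0.01, 0.49, 0.33, 0.54]
```

```bash
cat >> h.py <<'E'
def pose(p,R):
    T=np.eye(4);T[:3,:3]=R;T[:3,3]=p;return T
def now():
    s=read_state();return pose(s["ee_pos"],Ro.from_quat(s["eef_rot"]).as_matrix())
def tool(head,beta,sgn):
    """z tilted beta from down toward heading; jaw x horizontal at head+sgn*90deg"""
    h=np.array([np.cos(head),np.sin(head),0]);z=np.sin(beta)*h-[0,0,np.cos(beta)]
    x=sgn*np.array([-h[1],h[0],0]);return np.c_[x,np.cross(z,x),z]
def rows(A,B,n=None):
    """n equal rows from A to B (straight relative twist)"""
    from scipy.linalg import logm,expm
    D=np.linalg.inv(A)@B;a=np.linalg.norm(Ro.from_matrix(D[:3,:3]).as_rotvec());d=np.linalg.norm(D[:3,3])
    n=n or int(np.ceil(max(a/.14,d/.042,1)))
    E=expm(np.real(logm(D))/n);r=np.r_[E[:3,3],Ro.from_matrix(E[:3,:3]).as_rotvec()]
    print(n,"x",r.round(4).tolist());return r
E
python3 - <<'E'
from h import *
A=now();R=tool(-.25,np.pi/4,1)
g=np.array([.544,.186,.036])-.02*np.array([np.cos(-.25),np.sin(-.25),0])
H=pose(g-.14*R[:,2],R);M=pose([.3,.42,.3],A[:3,:3])
rows(A,M);rows(M,H);print(H[:3,3],g)
E
```

```text
6 x [-0.0227, 0.0278, -0.0162, 0.0, -0.0, 0.0]
7 x [-0.0233, 0.0168, 0.0315, -0.1122, 0.0025, -0.0056]
[0.42870432 0.21543982 0.13499495] [0.52462175 0.19094808 0.036     ]
```

{"op": "step_arm", "data": {"commands": [[-0.0227,0.0278,-0.0162,0,0,0],[-0.0227,0.0278,-0.0162,0,0,0],[-0.0227,0.0278,-0.0162,0,0,0],[-0.0227,0.0278,-0.0162,0,0,0],[-0.0227,0.0278,-0.0162,0,0,0],[-0.0227,0.0278,-0.0162,0,0,0],[0,0,0,0,0,0]], "gripper": 1, "grip_force": 20}}

```text
time: 0.8
ee_pos: [0.3046, 0.4169, 0.3031]
eef_rot: [0.805, 0.594, 0.002, -0.0]
ft_force: [-0.0, 0.8, -0.0]
width: 0.0869
```

{"op": "step_arm", "data": {"commands": [[-0.0233,0.0168,0.0315,-0.1122,0.0025,-0.0056],[-0.0233,0.0168,0.0315,-0.1122,0.0025,-0.0056],[-0.0233,0.0168,0.0315,-0.1122,0.0025,-0.0056],[-0.0233,0.0168,0.0315,-0.1122,0.0025,-0.0056],[-0.0233,0.0168,0.0315,-0.1122,0.0025,-0.0056],[-0.0233,0.0168,0.0315,-0.1122,0.0025,-0.0056],[-0.0233,0.0168,0.0315,-0.1122,0.0025,-0.0056],[0,0,0,0,0,0],[0,0,0,0,0,0]]}}

```text
time: 1.7
ee_pos: [0.4284, 0.2154, 0.1341]
eef_rot: [0.73, 0.567, 0.234, 0.302]
ft_force: [-0.0, 0.9, -0.2]
width: 0.087
```

```bash
python3 - <<'E'
from h import *
s=read_state();print(s["time"],s["joint_positions"].round(3),s["ee_pos"].round(4))
A=now();R=tool(-.25,np.pi/4,1)
g=np.array([.544,.186,.036])-.02*np.array([np.cos(-.25),np.sin(-.25),0])
H=pose(g-.14*R[:,2],R);print(np.degrees(Ro.from_matrix(A[:3,:3].T@R).as_rotvec()))
rows(A,H);rows(A,pose(g,R))
c=get_calibration("wrist");im=camera("wrist");cv2.imwrite("pics/w1.png",im[:,:,::-1])
# predicted silhouette overlay
th=np.linspace(0,6.283,40)
v=im[:,:,::-1].copy()
for x in(-.055,.055):
    q=proj(c,pl([.544,.186,-.25],np.array([(x,.028*np.cos(a),.036+.028*np.sin(a)) for a in th])))
    cv2.polylines(v,[q.astype(np.int32)],True,(0,255,255),1)
cv2.imwrite("pics/w1o.png",v)
E
```

```text
1.7 [-1.066 -0.119 -0.083  2.367  0.961  0.997 -0.421] [0.4284 0.2154 0.1341]
[-0.08145252  0.00996982  0.02427045]
1 x [0.0002, 0.0009, -0.0005, -0.0014, 0.0002, 0.0004]
4 x [0.0, 0.0002, 0.0349, -0.0004, 0.0, 0.0001]
```

View pics/w1o.png

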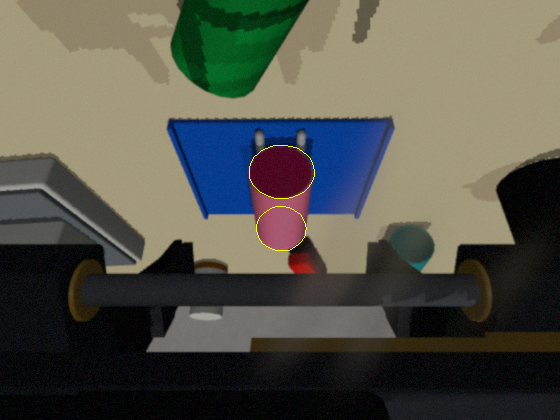

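The overlay matches the pink tumbler in the wrist view (near end (282,172), far end (281,228)). I need to confirm which end is the mouth, and I'll model the arm's kinematics so the flip stays within range.

```bash
cat > kin.py <<'E'
from h import *
import itertools
Q=[[-1.30160339,.33284739,-.06466188,1.46095972,.02163949,1.349892,-.08848286]];P=[[.17971643,.59816741,.20246038]];O=[[.802389716,.5968,-.00052894,.000466541]]
def add(s):Q.append(list(s["joint_positions"]));P.append(list(s["ee_pos"]));O.append(list(s["eef_rot"]))
def chain(q,sg,c):
    Rs=[];R=np.eye(3)
    for i,a in enumerate(q):
        R=R@Ro.from_euler("zyzyzyz"[i],sg[i]*a+c[i]).as_matrix();Rs.append(R)
    return Rs
if __name__=="__main__":
    add(read_state())
    best=[]
    for sg in itertools.product((1,-1),repeat=7):
        for c1 in(0,np.pi/2,np.pi,-np.pi/2):
            for c7 in(0,np.pi/2,np.pi,-np.pi/2):
                e=max(np.linalg.norm((Ro.from_matrix(chain(q,sg,[c1,0,0,0,0,0,c7])[-1]).inv()*Ro.from_quat(o)).as_rotvec()) for q,o in zip(Q,O))
                best.append((round(e,4),sg,c1,c7))
    best.sort(key=lambda b:b[0])
    for b in best[:6]:print(b)
    _,sg,c1,c7=best[0];A=[];B=[]
    for q,p in zip(Q,P):
        R=chain(q,sg,[c1,0,0,0,0,0,c7]);A.append(np.c_[[0,0,1],R[1][:,2],R[3][:,2],R[6][:,2]]);B+=p
    x,res,*_=np.linalg.lstsq(np.vstack(A),np.array(B),rcond=None);print(x,np.vstack(A)@x-B)
    w=cv2.imread("pics/w1.png")[130:260,230:330];s=cv2.imread("pics/scene0.png")[135:190,290:340]
    g=lambda i:np.clip(255*(i/255.)**.5,0,255).astype('uint8')
    cv2.imwrite("pics/ends.png",np.hstack([cv2.resize(g(w),(400,520),interpolation=2),cv2.resize(g(s),(400,520),interpolation=2)]))
E
python3 kin.py
```

```text
(np.float64(0.0), (-1, 1, -1, 1, -1, 1, -1), 0, 3.141592653589793)
(np.float64(0.0), (-1, -1, -1, -1, -1, -1, -1), 3.141592653589793, 0)
(np.float64(0.1653), (-1, 1, 1, 1, -1, 1, -1), 0, 3.141592653589793)
(np.float64(0.1653), (-1, -1, 1, -1, -1, -1, -1), 3.141592653589793, 0)
(np.float64(0.3467), (-1, 1, -1, 1, 1, 1, 1), 3.141592653589793, 0)
(np.float64(0.3467), (-1, -1, -1, -1, 1, -1, 1), 0, 3.141592653589793)
[0.28789783 0.4676263  0.48445165 0.43032773] [-0.04380348  0.01132416 -0.00974467 -0.0031617   0.00391693  0.00974467]
```

View pics/ends.png

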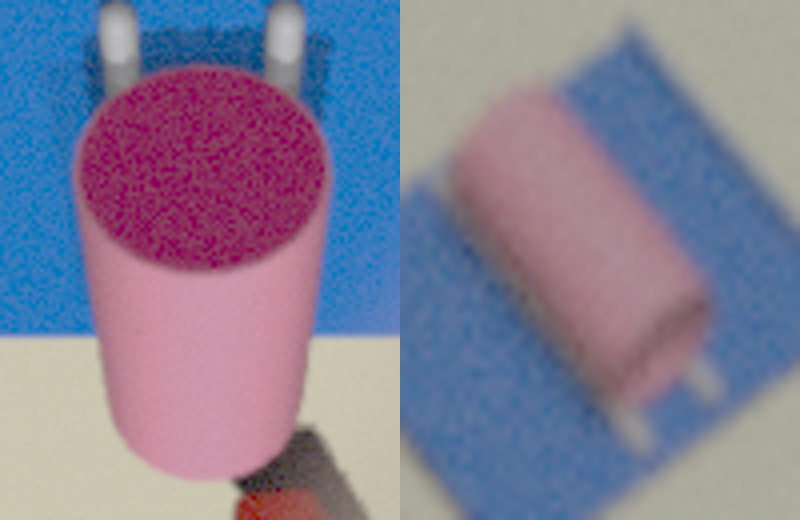

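Left: near end is the flat, darker closed cap; right: far end shows the rim and inner wall, so the mouth is at the far end, as specified. Proceeding to the grasp.

{"op": "step_arm", "data": {"commands": [[0,0.0002,0.0233,0,0,0],[0,0.0002,0.0233,0,0,0],[0,0.0002,0.0233,0,0,0],[0,0.0002,0.0233,0,0,0],[0,0.0002,0.0233,0,0,0],[0,0.0002,0.0233,0,0,0],[0,0,0,0,0,0],[0,0,0,0,0,0]]}}

```text
time: 2.55
ee_pos: [0.526, 0.1922, 0.0376]
eef_rot: [0.73, 0.566, 0.236, 0.302]
ft_force: [-0.8, 0.5, 0.8]
width: 0.0869
```

{"op": "step_arm", "data": {"commands": [[0,0,0,0,0,0],[0,0,0,0,0,0],[0,0,0,0,0,0],[0,0,0,0,0,0],[0,0,0,0,0,0],[0,0,0,0,0,0],[0,0,0,0,0,0],[0,0,0,0,0,0]], "gripper": 0, "grip_force": 25}}

```text
time: 3.35
ee_pos: [0.5256, 0.191, 0.0368]
eef_rot: [0.73, 0.567, 0.235, 0.302]
ft_force: [0.1, -0.4, -0.2]
width: 0.0487
```

```bash
cat > kfit.py <<'E'
from kin import *
import json,os
sg=(-1,1,-1,1,-1,1,-1);c=[0,0,0,0,0,0,np.pi]
f="data.json"
D=json.load(open(f)) if os.path.exists(f) else [[Q[0],P[0]],[[-1.066,-.119,-.083,2.367,.961,.997,-.421],[.4284,.2154,.1341]]]
s=read_state();D.append([list(s["joint_positions"]),list(s["ee_pos"])]);json.dump(D,open(f,"w"))
print(s["time"],s["joint_positions"].round(3),s["ee_pos"].round(4),s["ft_force"].round(1),s["width"])
def blocks(q):
    R=chain(q,sg,c);return np.c_[[0,0,1],R[1][:,2],R[3][:,2],R[6][:,2],R[2][:,0],R[3][:,0],R[5][:,0]]
A=np.vstack([blocks(q) for q,_ in D]);b=np.concatenate([p for _,p in D])
names="d1 d3 d5 d7 aR3 aR4 a6".split()
for cols in([0,1,2,3,4],[0,1,2,3,6],[0,1,2,3,4,5],[0,1,2,3,4,5,6]):
    x=np.linalg.lstsq(A[:,cols],b,rcond=None)[0];print([names[i] for i in cols],x.round(4),abs(A[:,cols]@x-b).max().round(5))
E
python3 kfit.py
```

```text
3.35 [-0.938  0.191  0.063  2.334  1.315  0.709 -0.653] [0.5256 0.191  0.0368] [ 0.1 -0.4 -0.2] 0.04866375448603255
['d1', 'd3', 'd5', 'd7', 'aR3'] [ 0.3121  0.4587  0.5144  0.4384 -0.0308] 0.04449
['d1', 'd3', 'd5', 'd7', 'a6'] [0.2878 0.4526 0.5298 0.3982 0.0437] 0.04499
['d1', 'd3', 'd5', 'd7', 'aR3', 'aR4'] [ 0.3173  0.4566  0.5153  0.4385 -0.0295  0.0031] 0.04446
['d1', 'd3', 'd5', 'd7', 'aR3', 'aR4', 'a6'] [ 0.3124  0.4556  0.5211  0.4291 -0.0236  0.0035  0.0109] 0.04451
```

Width 48.7 mm is less than the 56 mm diameter; check before lifting.

{"op": "step_arm", "data": {"commands": [[0,0,0,0,0,0],[0,0,0,0,0,0]]}}

```text
time: 3.55
ee_pos: [0.5256, 0.191, 0.0368]
eef_rot: [0.73, 0.567, 0.235, 0.302]
ft_force: [-1.2, -0.7, -0.4]
width: 0.049
```

```bash
python3 - <<'E'
from h import *
c=get_calibration("wrist");v=np.ascontiguousarray(camera("wrist")[:,:,::-1]);cv2.imwrite("pics/w2.png",v)
cv2.imwrite("pics/w2b.png",np.clip(255*(v/255.)**.6,0,255))
print(read_state()["width"],proj(c,np.array([read_state()["ee_pos"],[.544,.186,.036]])))
E
```

```text
0.04938214840797618 [[282.53502418 246.29274893]
 [281.8387674  257.57043664]][ WARN:0@0.349] global loadsave.cpp:1063 imwrite_ Unsupported depth image for selected encoder is fallbacked to CV_8U.
```

View pics/w2b.png

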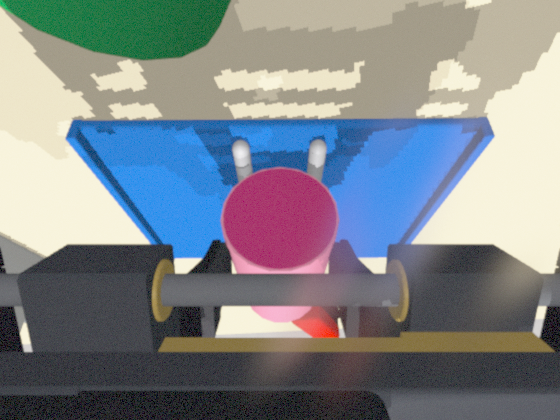

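The tumbler sits centred between the pads, so the grasp looks right (the width reading is just low). Next: complete the kinematic model and plan the lift.

```bash
cat >> kfit.py <<'E'
B=lambda q:np.c_[np.eye(3),blocks(q)[:,1:]]
A=np.vstack([B(q) for q,_ in D])
names="ox oy oz d3 d5 d7 aR3 aR4 a6".split()
for cols in([0,1,2,3,4,5],[0,2,3,4,5],[0,2,3,4,5,6,7],[0,2,3,4,5,8]):
    x=np.linalg.lstsq(A[:,cols],b,rcond=None)[0];print([names[i] for i in cols],x.round(4),abs(A[:,cols]@x-b).max().round(5))
a=now();u=a.copy();u[2,3]+=.2;rows(a,u,6)
E
python3 kfit.py
```

```text
3.6 [-0.938  0.191  0.063  2.334  1.315  0.709 -0.653] [0.5256 0.191  0.0368] [ 0.  -1.3 -0.8] 0.04938214840797618
['d1', 'd3', 'd5', 'd7', 'aR3'] [ 0.316   0.456   0.5166  0.4393 -0.0333] 0.04476
['d1', 'd3', 'd5', 'd7', 'a6'] [0.2894 0.4483 0.5293 0.3954 0.0438] 0.04546
['d1', 'd3', 'd5', 'd7', 'aR3', 'aR4'] [ 0.3241  0.4531  0.5178  0.4395 -0.0304  0.0055] 0.04458
['d1', 'd3', 'd5', 'd7', 'aR3', 'aR4', 'a6'] [ 0.3173  0.4523  0.5236  0.4279 -0.0232  0.0059  0.0121] 0.04463
['ox', 'oy', 'oz', 'd3', 'd5', 'd7'] [ 0.0376 -0.0297  0.2536  0.4567  0.5003  0.367 ] 0.00664
['ox', 'oz', 'd3', 'd5', 'd7'] [0.0442 0.2635 0.4343 0.4688 0.3766] 0.01534
['ox', 'oz', 'd3', 'd5', 'd7', 'aR3', 'aR4'] [ 0.0466  0.2991  0.4403  0.5023  0.3814 -0.0152  0.0265] 0.00517
['ox', 'oz', 'd3', 'd5', 'd7', 'a6'] [0.0437 0.2377 0.4488 0.5124 0.3426 0.0421] 0.00902
6 x [0.0, 0.0236, -0.0236, 0.0, 0.0, -0.0]
```

{"op": "step_arm", "data": {"commands": [[0,0.007,-0.007,0,0,0],[0,0.014,-0.014,0,0,0],[0,0.02,-0.02,0,0,0],[0,0.02,-0.02,0,0,0],[0,0.02,-0.02,0,0,0],[0,0.02,-0.02,0,0,0],[0,0.02,-0.02,0,0,0],[0,0.02,-0.02,0,0,0],[0,0,0,0,0,0],[0,0,0,0,0,0]]}}

```text
time: 4.6
ee_pos: [0.5255, 0.1908, 0.2363]
eef_rot: [0.73, 0.566, 0.236, 0.302]
ft_force: [-1.6, -0.2, -1.0]
width: 0.0489
```

```bash
cat >> kfit.py <<'E'
print("--joint model")
B=lambda q:np.c_[np.eye(3),blocks(q)[:,1:],chain(q,sg,c)[1][:,0],chain(q,sg,c)[1][:,1],chain(q,sg,c)[0][:,0],chain(q,sg,c)[6][:,0],chain(q,sg,c)[6][:,1]]
A=np.vstack([B(q) for q,_ in D])
x=np.linalg.lstsq(A,b,rcond=1e-3)[0];print(x.round(4),abs(A@x-b).max())
E
python3 kfit.py | tail -8
```

```text
['ox', 'oy', 'oz', 'd3', 'd5', 'd7'] [ 0.0379 -0.0301  0.2434  0.4647  0.4981  0.3661] 0.00651
['ox', 'oz', 'd3', 'd5', 'd7'] [0.0438 0.2493 0.4489 0.4644 0.379 ] 0.01522
['ox', 'oz', 'd3', 'd5', 'd7', 'aR3', 'aR4'] [ 0.0446  0.2698  0.4637  0.4974  0.3842 -0.0212  0.0179] 0.00795
['ox', 'oz', 'd3', 'd5', 'd7', 'a6'] [0.0426 0.243  0.4498 0.5081 0.3506 0.0385] 0.00926
6 x [0.0001, 0.0236, -0.0236, -0.0, 0.0, 0.0]
--joint model
[-0.029  -0.006   0.2432  0.4393  0.4877  0.3527 -0.0561 -0.0043  0.002
  0.0559 -0.0599  0.0579 -0.0363  0.0089] 1.8825392883448089e-06
```

```bash
cat > ik.py <<'E'
from kin import *
sg=(-1,1,-1,1,-1,1,-1);c=[0,0,0,0,0,0,np.pi]
lo=np.array([-2.6,-.5,-1.47,.16,-1.27,.06,-2.6]);hi=np.array([2.6,2.12,1.34,2.42,4.41,2.06,2.6])
L=np.array([.0379,-.0301,.2434,.4647,.4981,.3661])
def fk(q):
    R=chain(q,sg,c);return R[1][:,2]*L[3]+R[3][:,2]*L[4]+R[6][:,2]*L[5]+L[:3],R[6]
def err(q,p,R):
    a,b=fk(q);return np.r_[(a-p)*5,Ro.from_matrix(b.T@R).as_rotvec()]
def ik(p,R,q0,w=.02):
    r=least_squares(lambda q:np.r_[err(q,p,R),w*(q-q0)],np.clip(q0,lo+.02,hi-.02),bounds=(lo,hi));return r.x,np.linalg.norm(err(r.x,p,R))
E
python3 - <<'E'
from ik import *
s=read_state();q0=s["joint_positions"];print(q0.round(2))
post=np.array([.491,-.2558]);rng=np.random.default_rng(0)
for head in np.radians([-75,-50,-28,0,30]):
    R=tool(head,np.pi/4,-1)
    for z in(.115,.24):
        sol=[]
        for k in range(25):
            qs=q0 if k==0 else rng.uniform(lo,hi)
            q,e=ik(np.r_[post,z],R,qs,1e-4 if k else .01)
            if e<.03: sol.append((np.abs(q-q0).max(),k,q,np.minimum(q-lo,hi-q).min()))
        sol.sort(key=lambda t:t[0])
        for t in sol[:2]:print(round(np.degrees(head)),z,len(sol),t[1],t[2].round(2),"marg",t[3].round(2))
E
```

```text
[-0.93 -0.18  0.05  2.17  0.9   0.97 -0.03]
-75 0.115 11 15 [ 1.32  0.25 -1.47  2.27  1.2   1.16  2.55] marg 0.0
-75 0.115 11 12 [ 1.32  0.25 -1.47  2.27  1.2   1.16  2.55] marg 0.0
-50 0.24 12 9 [ 0.86 -0.5  -0.58  2.32  0.29  0.6  -2.38] marg 0.0
-50 0.24 12 3 [ 0.86 -0.5  -0.58  2.32  0.29  0.6  -2.39] marg 0.0
-28 0.24 11 11 [ 0.43 -0.5  -0.    2.38  0.08  0.49 -1.69] marg 0.0
-28 0.24 11 8 [ 0.43 -0.5  -0.    2.38  0.08  0.49 -1.69] marg 0.0
0 0.24 12 0 [-0.   -0.5   0.66  2.3  -0.3   0.63 -0.69] marg 0.0
0 0.24 12 4 [ 0.   -0.5   0.66  2.3  -0.3   0.63 -0.69] marg 0.0
30 0.115 10 22 [ 0.29  0.15  0.75  2.19 -1.03  1.13  0.59] marg 0.23
30 0.115 10 0 [ 0.27  0.15  0.76  2.19 -1.03  1.13  0.59] marg 0.23
30 0.24 15 0 [-0.59 -0.5   1.3   2.07 -0.32  0.97 -0.16] marg 0.0
30 0.24 15 22 [-0.59 -0.5   1.3   2.07 -0.32  0.97 -0.16] marg 0.0
```

```bash
python3 - <<'E'
from ik import *
q0=read_state()["joint_positions"]
post=np.array([.491,-.2558]);rng=np.random.default_rng(0);mid=(lo+hi)/2
for deg in range(-160,181,20):
    R=tool(np.radians(deg),np.pi/4,-1);out=[]
    for z in(.115,.235):
        b=None
        for k in range(10):
            qs=q0 if k==0 else rng.uniform(lo,hi)
            q,e=ik(np.r_[post,z],R,qs,1e-4)
            m=np.minimum(q-lo,hi-q).min()
            if e<.005 and (b is None or m>b[0]): b=(m,q)
        if b: out.append((z,b[0].round(2),b[1].round(2).tolist()))
    for o in out:print(deg,*o)
E
```

```text
-160 0.115 0.34 [-0.02, 0.65, 0.31, 1.45, 0.25, 1.72, 2.16]
-160 0.235 0.12 [0.16, 0.53, 0.05, 1.35, 0.39, 1.94, 2.14]
-140 0.115 0.4 [0.28, 0.54, -0.25, 1.61, 0.62, 1.66, 2.13]
-140 0.235 0.25 [-0.0, 0.42, 0.12, 1.51, 0.51, 1.77, 2.35]
-120 0.115 0.33 [0.29, 0.42, -0.35, 1.81, 0.77, 1.5, 2.27]
-120 0.235 0.12 [0.05, 0.27, -0.06, 1.71, 0.67, 1.62, 2.48]
-100 0.115 0.25 [0.64, 0.34, -0.79, 2.01, 0.99, 1.4, 2.35]
-100 0.235 0.05 [0.99, 0.23, -1.16, 1.91, 0.93, 1.56, 2.55]
-80 0.115 0.0 [0.44, 0.1, -0.53, 2.22, 1.01, 1.05, 2.6]
-60 0.235 0.0 [1.08, -0.5, -0.84, 2.26, 0.31, 0.69, -2.6]
-40 0.235 0.0 [-0.06, -0.48, 0.22, 2.37, 0.8, 0.67, -2.6]
-20 0.235 0.0 [0.67, -0.5, -0.06, 2.39, -0.43, 0.52, -1.03]
0 0.235 0.11 [1.21, -0.38, -0.28, 2.31, -0.96, 0.9, -0.13]
20 0.115 0.13 [0.06, 0.03, 0.93, 2.29, -1.05, 0.95, 0.47]
20 0.235 0.26 [1.12, -0.16, -0.12, 2.16, -0.89, 1.12, 0.17]
40 0.115 0.33 [1.04, 0.2, -0.04, 2.09, -0.86, 1.16, 0.61]
40 0.235 0.44 [1.59, 0.05, -0.61, 1.98, -0.78, 1.33, 0.38]
60 0.115 0.43 [0.58, 0.38, 0.44, 1.88, -0.84, 1.45, 0.84]
60 0.235 0.55 [1.27, 0.23, -0.37, 1.78, -0.64, 1.51, 0.53]
80 0.115 0.61 [1.31, 0.56, -0.58, 1.68, -0.35, 1.45, 0.69]
80 0.235 0.39 [1.23, 0.4, -0.47, 1.58, -0.46, 1.67, 0.64]
100 0.115 0.43 [1.18, 0.68, -0.59, 1.5, -0.18, 1.63, 0.8]
100 0.235 0.26 [1.36, 0.66, -0.91, 1.4, -0.12, 1.8, 0.61]
120 0.115 0.23 [0.64, 0.68, 0.02, 1.36, -0.29, 1.83, 1.22]
120 0.235 0.08 [1.18, 0.74, -0.89, 1.26, 0.03, 1.98, 0.79]
140 0.115 0.16 [0.57, 0.73, -0.04, 1.28, -0.1, 1.9, 1.41]
160 0.115 0.15 [0.46, 0.74, -0.06, 1.27, 0.08, 1.91, 1.62]
180 0.115 0.21 [-0.21, 0.88, 0.87, 1.33, -0.19, 1.85, 2.25]
180 0.235 0.03 [-0.13, 0.72, 0.75, 1.23, -0.03, 2.03, 2.21]
```

```bash
cat > path.py <<'E'
from ik import *
q0=read_state()["joint_positions"];A=now()
post=np.array([.491,-.2558])
R=tool(np.radians(70),np.pi/4,-1);u=R@(tool(-.25,np.pi/4,1).T@[np.cos(.25),-np.sin(.25),0]);print("mouth dir",u.round(3))
q0m,e=ik(A[:3,3],A[:3,:3],q0,1e-3);print(e,(q0m-q0).round(2))
q1,e=ik(np.r_[post,.26],R,q0m,.02);q1,e=ik(np.r_[post,.26],R,q1,1e-4);print(e,q1.round(2))
n=24;T=[pose(*fk(q0m+(q1-q0m)*k/n)) for k in range(n+1)]
for k in range(0,n+1,2):print(k,T[k][:3,3].round(3),"mouth",(T[k][:3,3]+.075*T[k][:3,:3]@(tool(-.25,np.pi/4,1).T@[np.cos(.25),-np.sin(.25),0])).round(3))
rr=[]
for a,b in zip(T,T[1:]):
    D=np.linalg.inv(a)@b;rr.append(np.r_[D[:3,3],Ro.from_matrix(D[:3,:3]).as_rotvec()].round(3).tolist())
print(max(np.linalg.norm(r[3:]) for r in rr));print(rr[:12]);print(rr[12:])
E
python3 path.py
```

```text
mouth dir [-0. -0. -1.]
1.3507508647136311e-08 [ 0.   -0.    0.    0.01  0.   -0.   -0.  ]
5.3123825955204556e-11 [ 0.5   0.31  0.5   1.65 -0.75  1.75  0.73]
0 [0.526 0.191 0.236] mouth [0.598 0.172 0.236]
2 [0.53  0.117 0.213] mouth [0.597 0.084 0.204]
4 [0.521 0.054 0.192] mouth [0.579 0.008 0.174]
6 [0.504 0.003 0.175] mouth [ 0.549 -0.051  0.148]
8 [ 0.484 -0.036  0.163] mouth [ 0.516 -0.094  0.128]
10 [ 0.465 -0.063  0.156] mouth [ 0.484 -0.121  0.113]
12 [ 0.452 -0.082  0.155] mouth [ 0.458 -0.137  0.104]
14 [ 0.447 -0.098  0.16 ] mouth [ 0.443 -0.146  0.102]
16 [ 0.45  -0.115  0.17 ] mouth [ 0.439 -0.153  0.106]
18 [ 0.459 -0.137  0.186] mouth [ 0.445 -0.164  0.117]
20 [ 0.471 -0.167  0.206] mouth [ 0.459 -0.184  0.134]
22 [ 0.483 -0.206  0.231] mouth [ 0.476 -0.214  0.157]
24 [ 0.491 -0.256  0.26 ] mouth [ 0.491 -0.256  0.185]
0.12171277665060477
[[-0.036, 0.001, 0.018, 0.058, -0.085, 0.065], [-0.033, 0.002, 0.018, 0.061, -0.08, 0.065], [-0.031, 0.002, 0.017, 0.064, -0.075, 0.066], [-0.028, 0.002, 0.016, 0.067, -0.069, 0.067], [-0.026, 0.003, 0.015, 0.07, -0.063, 0.067], [-0.
[... 152 characters left out ...]
08, 0.079, -0.035, 0.066], [-0.013, 0.005, 0.006, 0.081, -0.028, 0.065], [-0.011, 0.006, 0.004, 0.082, -0.02, 0.063], [-0.008, 0.006, 0.002, 0.083, -0.012, 0.061]]
[[-0.006, 0.007, -0.0, 0.084, -0.004, 0.059], [-0.004, 0.007, -0.003, 0.084, 0.003, 0.057], [-0.002, 0.007, -0.005, 0.083, 0.011, 0.054], [-0.0, 0.008, -0.008, 0.082, 0.019, 0.05], [0.001, 0.008, -0.01, 0.081, 0.026, 0.047], [0.003, 0.008, -0.013, 0.079, 0.033, 0.043], [0.004, 0.008, -0.015, 0.077, 0.04, 0.039], [0.006, 0.008, -0.018, 0.074, 0.047, 0.034], [0.007, 0.008, -0.02, 0.071, 0.053, 0.029], [0.008, 0.008, -0.023, 0.067, 0.059, 0.024], [0.009, 0.008, -0.025, 0.063, 0.064, 0.019], [0.01, 0.008, -0.027, 0.059, 0.069, 0.014]]
```

```bash
cat >> path.py <<'E'
print("==== cart")
P0=A[:3,3];q=q0m;T2=[]
for k in range(n+1):
    f=k/n;xy=P0[:2]+(post-P0[:2])*f
    z=np.interp(k,[0,6,18,24],[P0[2],.34,.34,.27])
    T2.append(pose(np.r_[xy,z],T[k][:3,:3]));q,e=ik(T2[k][:3,3],T2[k][:3,:3],q,.005)
    if k%3==0:print(k,round(e,4),q.round(2),"marg",np.minimum(q-lo,hi-q).min().round(2))
rr=[]
for a,b in zip(T2,T2[1:]):
    D=np.linalg.inv(a)@b;rr.append(np.r_[D[:3,3],Ro.from_matrix(D[:3,:3]).as_rotvec()].round(3).tolist())
print(rr[:12]);print(rr[12:])
E
python3 path.py | sed -n '/====/,$p'
```

```text
==== cart
0 0.0 [-0.93 -0.18  0.05  2.18  0.9   0.97 -0.03] marg 0.24
3 0.0 [-0.89 -0.12  0.13  1.93  0.65  1.28  0.1 ] marg 0.38
6 0.0 [-0.79 -0.05  0.24  1.69  0.45  1.53  0.19] marg 0.45
9 0.0 [-0.66  0.04  0.37  1.57  0.24  1.66  0.25] marg 0.4
12 0.0 [-0.5   0.11  0.49  1.49  0.03  1.75  0.32] marg 0.31
15 0.0 [-0.31  0.17  0.61  1.45 -0.19  1.83  0.4 ] marg 0.23
18 0.0 [-0.11  0.23  0.7   1.45 -0.41  1.88  0.49] marg 0.18
21 0.0 [ 0.08  0.29  0.76  1.54 -0.61  1.85  0.61] marg 0.21
24 0.0 [ 0.27  0.35  0.8   1.64 -0.82  1.83  0.78] marg 0.23
[[-0.018, 0.015, -0.01, 0.058, -0.085, 0.065], [-0.018, 0.015, -0.009, 0.061, -0.08, 0.065], [-0.018, 0.016, -0.009, 0.064, -0.075, 0.066], [-0.018, 0.016, -0.008, 0.067, -0.069, 0.067], [-0.017, 0.017, -0.008, 0.07, -0.063, 0.067], [-0.016, 0.017, -0.009, 0.073, -0.056, 0.067], [-0.014, 0.011, 0.007, 0.075, -0.049, 0.067], [-0.012, 0.012, 0.006, 0.077, -0.042, 0.067], [-0.011, 0.014, 0.006, 0.079, -0.035, 0.066], [-0.01, 0.015, 0.005, 0.081, -0.028, 0.065], [-0.009, 0.016, 0.004, 0.082, -0.02, 0.063], [-0.008, 0.017, 0.003, 0.083, -0.012, 0.061]]
[[-0.007, 0.017, 0.002, 0.084, -0.004, 0.059], [-0.006, 0.018, 0.0, 0.084, 0.003, 0.057], [-0.005, 0.018, -0.001, 0.083, 0.011, 0.054], [-0.004, 0.018, -0.003, 0.082, 0.019, 0.05], [-0.003, 0.018, -0.004, 0.081, 0.026, 0.047], [-0.002, 0.018, -0.006, 0.079, 0.033, 0.043], [0.001, 0.022, 0.003, 0.077, 0.04, 0.039], [0.002, 0.022, 0.002, 0.074, 0.047, 0.034], [0.003, 0.022, 0.0, 0.071, 0.053, 0.029], [0.003, 0.022, -0.001, 0.067, 0.059, 0.024], [0.004, 0.022, -0.002, 0.063, 0.064, 0.019], [0.004, 0.021, -0.004, 0.059, 0.069, 0.014]]
```

{"op": "step_arm", "data": {"commands": [[-0.018,0.015,-0.01,0.058,-0.085,0.065],[-0.018,0.015,-0.009,0.061,-0.08,0.065],[-0.018,0.016,-0.009,0.064,-0.075,0.066],[-0.018,0.016,-0.008,0.067,-0.069,0.067],[-0.017,0.017,-0.008,0.07,-0.063,0.067],[-0.016,0.017,-0.009,0.073,-0.056,0.067],[-0.014,0.011,0.007,0.075,-0.049,0.067],[-0.012,0.012,0.006,0.077,-0.042,0.067],[-0.011,0.014,0.006,0.079,-0.035,0.066],[-0.01,0.015,0.005,0.081,-0.028,0.065],[-0.009,0.016,0.004,0.082,-0.02,0.063],[-0.008,0.017,0.003,0.083,-0.012,0.061]]}}

```text
time: 5.8
ee_pos: [0.5099, -0.0329, 0.3389]
eef_rot: [0.982, 0.155, -0.104, 0.025]
ft_force: [0.3, 0.1, -0.9]
width: 0.0488
```

{"op": "step_arm", "data": {"commands": [[-0.007,0.017,0.002,0.084,-0.004,0.059],[-0.006,0.018,0.0,0.084,0.003,0.057],[-0.005,0.018,-0.001,0.083,0.011,0.054],[-0.004,0.018,-0.003,0.082,0.019,0.05],[-0.003,0.018,-0.004,0.081,0.026,0.047],[-0.002,0.018,-0.006,0.079,0.033,0.043],[0.001,0.022,0.003,0.077,0.04,0.039],[0.002,0.022,0.002,0.074,0.047,0.034],[0.003,0.022,0.0,0.071,0.053,0.029],[0.003,0.022,-0.001,0.067,0.059,0.024],[0.004,0.022,-0.002,0.063,0.064,0.019],[0.004,0.021,-0.004,0.059,0.069,0.014]]}}

```text
time: 7.0
ee_pos: [0.4919, -0.2583, 0.268]
eef_rot: [0.91, -0.162, 0.067, -0.377]
ft_force: [-0.2, 0.1, -1.5]
width: 0.0488
```

```bash
python3 - <<'E'
from h import *
s=read_state();print(s["time"],s["joint_positions"].round(2),s["ee_pos"].round(4),s["width"])
A=now();R=tool(np.radians(70),np.pi/4,-1);rows(A,pose([.491,-.2558,.27],R))
c=get_calibration("wrist");v=np.ascontiguousarray(camera("wrist")[:,:,::-1])
g=lambda i:np.clip(255*(i/255.)**.6,0,255).astype("uint8")
t=camera("top")[:,:,::-1];sc=camera("scene")[:,:,::-1]
cv2.imwrite("pics/w3.png",v);cv2.imwrite("pics/t3.png",t);cv2.imwrite("pics/s3.png",sc)
a=cv2.resize(g(v),(400,300),interpolation=3);b=cv2.resize(g(sc[130:290,140:350]),(400,300));d=cv2.resize(g(t[190:280,270:390]),(400,300),interpolation=2)
print(proj(c,np.array([[.491,-.2558,.12],[.5524,-.0923,.145]])))
cv2.imwrite("pics/m3.png",np.vstack([np.hstack([a,b]),np.hstack([d,d*0])]))
E
```

```text
7.0 [ 0.31  0.47  0.71  1.5  -0.9   1.82  0.71] [ 0.4919 -0.2583  0.268 ] 0.048806141457119416
1 x [-0.0017, -0.0029, 0.0001, 0.0006, -0.0022, -0.0026]
[[277.61986686 305.39925795]
 [279.05156657 142.32394871]]
```

View pics/m3.png

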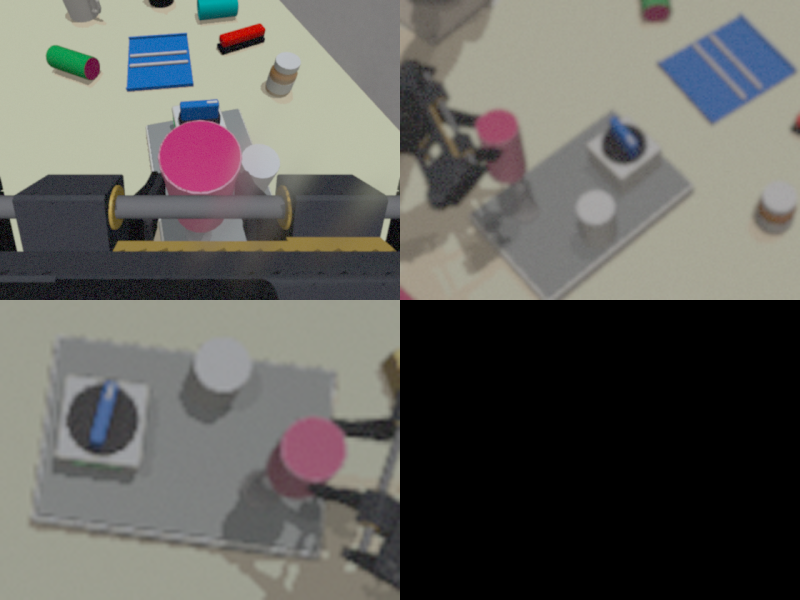

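The tumbler hangs upright, mouth down, above the post. Refine the relative offset between tumbler cap and post from the fixed cameras.

```bash
sed -n '1,/^for nm/p' fit.py | sed '$d' > fitd.py; cat >> fitd.py <<'E'
for nm,t,s in(("post",[dt[4]],[ds[4]]),):
    f=lambda x:np.r_[(proj(C["top"],[*x[:2],.12])-T(t[0][1])).ravel(),(proj(C["scene"],[*x[:2],.12])-S(s[0][1])).ravel()]
    r=least_squares(f,[.49,-.25]);print("post tip tri",r.x.round(4),r.fun.round(2))
for sel in((dt[4:],ds[4:]),(dt[4:],[]),([],ds[4:])):
    p,r=fit(*sel,[.54,-.18,-.13]);print(p.round(4),"post",pl(p,[-.04,-.08,.04])[0].round(4),"switch",pl(p,[0,.09,0])[0].round(4))
# cap of held tumbler
A=now();cap=A[:3,3]+[0,0,.035];im={"top":cv2.imread("pics/t3.png").astype(int),"scene":cv2.imread("pics/s3.png").astype(int)}
rc={"top":(slice(215,260),slice(345,380)),"scene":(slice(180,235),slice(178,215))}
res=[]
for n in C:
    B,G,R=[im[n][:,:,i] for i in range(3)]
    m=np.zeros(B.shape,np.uint8);m[rc[n]]=((R>1.7*G)&(R>50))[rc[n]];k,l,st,ce=cv2.connectedComponentsWithStats(cv2.medianBlur(m,3));i=1+st[1:,4].argmax()
    print(n,st[i],ce[i].round(1),"pred",proj(C[n],cap).round(1));res.append((n,ce[i]))
    sat=R/np.maximum(G,1);print("ratio",np.percentile(sat[rc[n]],[50,80,90,97]).round(2))
f=lambda x:np.concatenate([(proj(C[n],[*x,cap[2]])[0]-q) for n,q in res])
r=least_squares(f,cap[:2]);print("cap",r.x.round(4),r.fun.round(2),"TCP",A[:3,3].round(4))
E
python3 fitd.py
```

```text
post tip tri [ 0.4905 -0.2543] [-0.45 -0.16 -0.37  0.19]
[ 0.5403 -0.1813 -0.1316] post [ 0.4902 -0.2554  0.04  ] switch [ 0.5521 -0.0921  0.    ]
[ 0.5392 -0.1823 -0.1332] post [ 0.4889 -0.2563  0.04  ] switch [ 0.5512 -0.0931  0.    ]
[ 0.5414 -0.1802 -0.1347] post [ 0.491  -0.2541  0.04  ] switch [ 0.5535 -0.091   0.    ]
top [354 225  19  20 289] [363.5 234.3] pred [[362.8 233.3]]
ratio [1.   1.74 2.45 2.51]
scene [179 189  25  37 535] [192.5 204.5] pred [[190.8 196.7]]
ratio [1.06 1.82 2.96 3.39]
cap [ 0.4985 -0.2663] [ 1.72 -3.9  -1.54 -4.01] TCP [ 0.4904 -0.2591  0.2676]
```

```bash
sed -i 's/R>1.7\*G/R>2.2*G/' fitd.py; python3 fitd.py | tail -5
```

```text
top [356 226  17  17 238] [363.9 234.1] pred [[362.8 233.3]]
ratio [1.   1.74 2.45 2.51]
scene [180 189  21  18 273] [190.3 197.4] pred [[190.8 196.7]]
ratio [1.06 1.82 2.96 3.39]
cap [ 0.4896 -0.2616] [-0.23 -0.51 -0.47 -0.22] TCP [ 0.4904 -0.2591  0.2676]
```

```bash
cat > go.py <<'E'
from h import *
import sys
x,y,z,h,b,sg,n=[float(v) for v in sys.argv[1:8]]
s=read_state();print(s["time"],s["joint_positions"].round(2),s["ee_pos"].round(4),s["ft_force"].round(1),s["width"].round(4))
rows(now(),pose([x,y,z],tool(np.radians(h),np.radians(b),sg)),int(n) or None)
E
python3 go.py .4908 -.254 .268 70 45 -1 2; python3 - <<'E'
from h import *
R=tool(np.radians(70),np.pi/4,-1);print((R.T@[0,0,-.01]).round(5))
E
```

```text
[0.      0.00707 0.00707]Traceback (most recent call last):
  File "go.py", line 4, in <module>
    s=read_state();print(s["time"],s["joint_positions"].round(2),s["ee_pos"].round(4),s["ft_force"].round(1),s["width"].round(4))
                                                                                                             ^^^^^^^^^^^^^^^^
AttributeError: 'float' object has no attribute 'round'
```

```bash
sed -i 's/s\["width"\].round(4)/round(s["width"],4)/' go.py; python3 go.py .4908 -.254 .268 70 45 -1 2
```

```text
7.15 [ 0.31  0.47  0.71  1.5  -0.9   1.82  0.71] [ 0.4904 -0.2591  0.2676] [ 0.6  0.5 -1.2] 0.0489
2 x [-0.0007, -0.0019, 0.0016, 0.0012, -0.0005, -0.0032]
```

{"op": "step_arm", "data": {"commands": [[-0.0007,-0.0019,0.0016,0.0012,-0.0005,-0.0032],[-0.0007,-0.0019,0.0016,0.0012,-0.0005,-0.0032],[0,0.0106,0.0106,0,0,0],[0,0.0106,0.0106,0,0,0],[0,0.0106,0.0106,0,0,0],[0,0.0106,0.0106,0,0,0],[0,0.0106,0.0106,0,0,0],[0,0.0106,0.0106,0,0,0],[0,0,0,0,0,0],[0,0,0,0,0,0]]}}

```text
time: 8.15
ee_pos: [0.4934, -0.2525, 0.1809]
eef_rot: [0.91, -0.157, 0.068, -0.377]
ft_force: [0.8, -0.2, -0.0]
width: 0.0491
```

```bash
python3 go.py .4908 -.254 .17 70 45 -1 2
```

```text
8.15 [ 0.32  0.54  0.68  1.59 -0.92  1.7   0.83] [ 0.4934 -0.2525  0.1809] [ 0.8 -0.2 -0. ] 0.0491
2 x [-0.001, 0.0047, 0.0031, -0.0001, 0.0, 0.0042]
```

{"op": "step_arm", "data": {"commands": [[-0.001,0.0047,0.0031,0,0,0.004],[-0.001,0.0047,0.0031,0,0,0.004],[0,0.007,0.007,0,0,0],[0,0.007,0.007,0,0,0],[0,0.007,0.007,0,0,0],[0,0,0,0,0,0],[0,0,0,0,0,0]]}}

```text
time: 8.85
ee_pos: [0.4908, -0.2539, 0.1401]
eef_rot: [0.91, -0.16, 0.066, -0.377]
ft_force: [0.5, -0.4, -1.4]
width: 0.0492
```

```bash
python3 go.py .4908 -.254 .13 70 45 -1 3; python3 - <<'E'
from h import *
v=camera("wrist")[:,:,::-1];cv2.imwrite("pics/w4.png",v)
t=camera("top")[:,:,::-1];sc=camera("scene")[:,:,::-1];cv2.imwrite("pics/t3.png",t);cv2.imwrite("pics/s3.png",sc)
E
python3 fitd.py | tail -5
```

```text
8.85 [ 0.33  0.59  0.67  1.63 -0.94  1.66  0.88] [ 0.4908 -0.2539  0.1401] [ 0.5 -0.4 -1.4] 0.0492
3 x [0.0, 0.0024, 0.0023, -0.0001, 0.0001, 0.0001]
top [346 233  16  16 191] [353.6 240.3] pred [[353.5 240.1]]
ratio [0.99 1.32 2.42 2.51]
scene [190 213  20  16 237] [199.8 220.4] pred [[199.5 220.3]]
ratio [1.02 1.44 2.63 3.38]
cap [ 0.4912 -0.2541] [-0.13 -0.21 -0.22 -0.06] TCP [ 0.491  -0.2541  0.1407]
```

{"op": "step_arm", "data": {"commands": [[0,0.0025,0.0025,0,0,0],[0,0.0025,0.0025,0,0,0],[0,0.0025,0.0025,0,0,0],[0,0,0,0,0,0]]}}

```text
time: 9.4
ee_pos: [0.4907, -0.2537, 0.129]
eef_rot: [0.91, -0.16, 0.066, -0.377]
ft_force: [-0.8, 0.3, -0.9]
width: 0.0487
```

{"op": "step_arm", "data": {"commands": [[0,0.0025,0.0025,0,0,0],[0,0.0025,0.0025,0,0,0],[0,0,0,0,0,0]]}}

```text
time: 9.7
ee_pos: [0.4907, -0.2537, 0.122]
eef_rot: [0.91, -0.16, 0.066, -0.377]
ft_force: [0.5, 0.1, -1.0]
width: 0.0487
```

{"op": "step_arm", "data": {"commands": [[0,0.0014,0.0014,0,0,0],[0,0.0014,0.0014,0,0,0],[0,0,0,0,0,0]]}}

```text
time: 10.0
ee_pos: [0.4908, -0.2538, 0.1184]
eef_rot: [0.91, -0.16, 0.066, -0.377]
ft_force: [-0.3, 0.5, -1.3]
width: 0.049
```

No contact yet; about 3 mm more expected.

{"op": "step_arm", "data": {"commands": [[0,0.0007,0.0007,0,0,0],[0,0.0007,0.0007,0,0,0],[0,0,0,0,0,0]]}}

```text
time: 10.3
ee_pos: [0.4909, -0.2539, 0.1166]
eef_rot: [0.91, -0.16, 0.067, -0.377]
ft_force: [-0.1, -0.9, -0.8]
width: 0.049
```

{"op": "step_arm", "data": {"commands": [[0,0.0007,0.0007,0,0,0],[0,0,0,0,0,0]]}}

```text
time: 10.5
ee_pos: [0.4909, -0.2539, 0.1156]
eef_rot: [0.91, -0.16, 0.067, -0.377]
ft_force: [0.7, -0.2, -1.1]
width: 0.0487
```

{"op": "step_arm", "data": {"commands": [[0,0.0007,0.0007,0,0,0],[0,0,0,0,0,0]]}}

```text
time: 10.7
ee_pos: [0.491, -0.2542, 0.1151]
eef_rot: [0.91, -0.16, 0.067, -0.377]
ft_force: [-0.2, -0.7, 2.8]
width: 0.0487
```

{"op": "step_arm", "data": {"commands": [[0,0.0004,0.0004,0,0,0],[0,0,0,0,0,0]]}}

```text
time: 10.9
ee_pos: [0.4911, -0.2544, 0.115]
eef_rot: [0.91, -0.16, 0.067, -0.377]
ft_force: [-0.3, -2.2, 6.4]
width: 0.0488
```

{"op": "step_arm", "data": {"commands": [[0,0,0,0,0,0],[0,0,0,0,0,0],[0,0,0,0,0,0],[0,0,0,0,0,0],[0,0,0,0,0,0],[0,0,0,0,0,0],[0,0,0,0,0,0]], "gripper": 1}}

```text
time: 11.6
ee_pos: [0.4909, -0.2539, 0.1141]
eef_rot: [0.91, -0.16, 0.067, -0.377]
ft_force: [-0.0, 0.3, -0.1]
width: 0.0863
```

```bash
cat > look.py <<'E'
from h import *
import sys
g=lambda i:np.clip(255*(i/255.)**.6,0,255).astype("uint8")
v,t,sc=[camera(n)[:,:,::-1] for n in("wrist","top","scene")]
cv2.imwrite("pics/t3.png",t);cv2.imwrite("pics/s3.png",sc)
a=cv2.resize(g(v),(400,300),interpolation=3);b=cv2.resize(g(sc[170:290,170:330]),(400,300),interpolation=2);d=cv2.resize(g(t[190:280,270:390]),(400,300),interpolation=2)
cv2.imwrite(f"pics/{sys.argv[1]}.png",np.vstack([np.hstack([a,b]),np.hstack([d,d*0])]))
E
python3 look.py m4; python3 go.py .4908 -.254 .115 70 45 -1 1;sed -i 's/^A=now();cap=.*\.035\];/A=pose([.491,-.254,.115],np.eye(3));cap=A[:3,3]+[0,0,.035];/' fitd.py; python3 fitd.py|tail -5
```

```text
11.75 [ 0.34  0.62  0.65  1.64 -0.96  1.63  0.92] [ 0.4909 -0.2539  0.1141] [ 0.4 -0.2  0.1] 0.0867
1 x [-0.0001, -0.0005, -0.0007, -0.0001, -0.0001, 0.0008]
top [346 234  15  15 174] [352.8 241.3] pred [[352.1 241.4]]
ratio [1.   1.19 2.42 2.54]
scene [193 218  18  16 222] [201.2 225.5] pred [[200.8 224.8]]
ratio [1.02 1.12 2.45 3.29]
cap [ 0.4924 -0.2554] [-0.29 -0.35 -0.4  -0.05] TCP [ 0.491 -0.254  0.115]
```

View pics/m4.png

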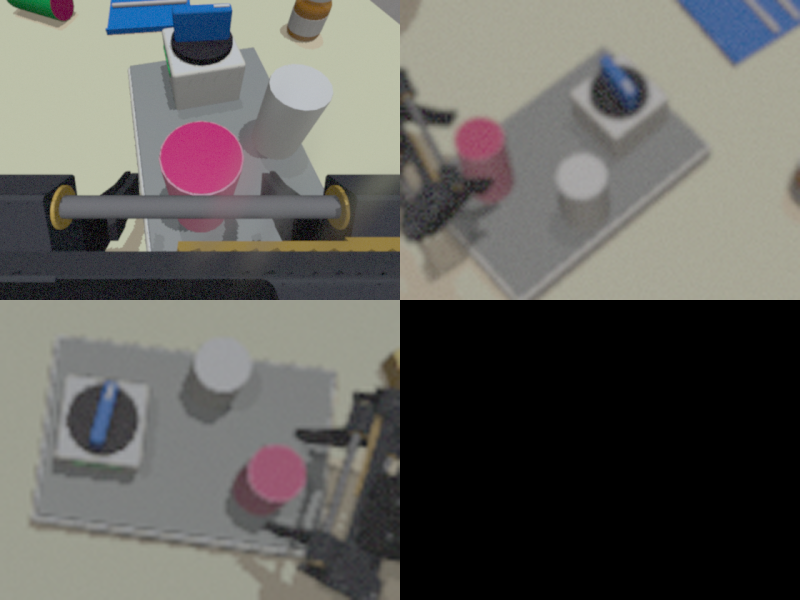

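The pink tumbler is upright on the post and both pads are clear (top crop cap at (275,475); cap triangulates to (0.492,-0.255), at the seated height within 1 px). Retreat along the fingers.

{"op": "step_arm", "data": {"commands": [[0,0,-0.01,0,0,0],[0,0,-0.02,0,0,0],[0,0,-0.025,0,0,0],[0,0,-0.025,0,0,0],[0,0,-0.025,0,0,0],[0,0,-0.025,0,0,0],[0,-0.03,-0.03,0,0,0],[0,-0.03,-0.03,0,0,0],[0,-0.03,-0.03,0,0,0],[0,0,0,0,0,0]]}}

```text
time: 12.75
ee_pos: [0.459, -0.342, 0.3394]
eef_rot: [0.911, -0.159, 0.07, -0.374]
ft_force: [0.1, -0.7, -0.1]
width: 0.0871
```

```bash
cat > path2.py <<'E'
from ik import *
s=read_state();q0=s["joint_positions"];A=now();print(s["time"],A[:3,3].round(3),q0.round(2))
q0m,e=ik(A[:3,3],A[:3,:3],q0,1e-3);print((q0m-q0).round(2))
tgt=np.array([.552,-.092,.25]);R=tool(-.4,0,1)
q1,e=ik(tgt,R,q0m,.02);q1,e=ik(tgt,R,q1,1e-4);print(round(e,4),q1.round(2))
q2,e=ik(tgt-[0,0,.118],tool(-1.72,0,1),q1,.002);print("final",round(e,4),q2.round(2))
n=18;q=q0m;T2=[]
for k in range(n+1):
    Rk=fk(q0m+(q1-q0m)*k/n)[1];p=A[:3,3]+(tgt-A[:3,3])*k/n
    T2.append(pose(p,Rk));q,e=ik(p,Rk,q,.005)
    if k%3==0:print(k,round(e,4),p.round(3),"z",Rk[:,2].round(2),np.minimum(q-lo,hi-q).min().round(2))
rr=[]
for a,b in zip(T2,T2[1:]):
    D=np.linalg.inv(a)@b;rr.append(np.r_[D[:3,3],Ro.from_matrix(D[:3,:3]).as_rotvec()].round(3).tolist())
print(max(np.linalg.norm(r[3:]) for r in rr));print(rr[:9]);print(rr[9:])
E
python3 path2.py
```

```text
12.75 [ 0.459 -0.342  0.339] [ 0.49  0.55  0.71  1.24 -0.92  2.02  0.71]
[-0.01 -0.13  0.04  0.16  0.11 -0.    0.09]
0.0 [-0.09  0.06  0.22  1.69 -0.01  1.39  1.3 ]
final 0.0 [-0.18  0.15  0.32  1.86 -0.05  1.15  0.01]
0 0.0 [ 0.459 -0.342  0.339] z [ 0.25  0.66 -0.71] 0.04
3 0.0 [ 0.475 -0.3    0.324] z [ 0.13  0.61 -0.78] 0.11
6 0.0 [ 0.49  -0.259  0.31 ] z [ 0.02  0.53 -0.85] 0.2
9 0.0 [ 0.506 -0.217  0.295] z [-0.05  0.42 -0.91] 0.3
12 0.0 [ 0.521 -0.175  0.28 ] z [-0.09  0.28 -0.95] 0.41
15 0.0 [ 0.537 -0.134  0.265] z [-0.07  0.14 -0.99] 0.53
18 0.0 [ 0.552 -0.092  0.25 ] z [-0.  0. -1.] 0.56
0.1104581368664165
[[0.0, -0.007, 0.014, -0.032, -0.035, -0.056], [0.001, -0.007, 0.014, -0.033, -0.035, -0.059], [0.002, -0.008, 0.013, -0.033, -0.035, -0.062], [0.003, -0.008, 0.013, -0.034, -0.035, -0.065], [0.004, -0.008, 0.013, -0.034, -0.035, -0.067], [0.005, -0.008, 0.012, -0.035, -0.035, -0.07], [0.006, -0.009, 0.012, -0.036, -0.035, -0.073], [0.007, -0.008, 0.011, -0.036, -0.034, -0.076], [0.008, -0.008, 0.011, -0.037, -0.034, -0.078]]
[[0.009, -0.008, 0.01, -0.037, -0.033, -0.081], [0.01, -0.008, 0.009, -0.038, -0.033, -0.083], [0.011, -0.007, 0.009, -0.039, -0.032, -0.085], [0.012, -0.007, 0.008, -0.04, -0.031, -0.088], [0.012, -0.006, 0.008, -0.041, -0.03, -0.09], [0.013, -0.005, 0.007, -0.042, -0.029, -0.092], [0.014, -0.004, 0.006, -0.043, -0.028, -0.093], [0.014, -0.003, 0.006, -0.044, -0.027, -0.095], [0.015, -0.002, 0.005, -0.046, -0.026, -0.097]]
```

{"op": "step_arm", "data": {"commands": [[0.0,-0.007,0.014,-0.032,-0.035,-0.056],[0.001,-0.007,0.014,-0.033,-0.035,-0.059],[0.002,-0.008,0.013,-0.033,-0.035,-0.062],[0.003,-0.008,0.013,-0.034,-0.035,-0.065],[0.004,-0.008,0.013,-0.034,-0.035,-0.067],[0.005,-0.008,0.012,-0.035,-0.035,-0.07],[0.006,-0.009,0.012,-0.036,-0.035,-0.073],[0.007,-0.008,0.011,-0.036,-0.034,-0.076],[0.008,-0.008,0.011,-0.037,-0.034,-0.078]]}}

```text
time: 13.65
ee_pos: [0.5066, -0.2159, 0.2881]
eef_rot: [0.96, 0.171, 0.009, -0.22]
ft_force: [0.6, 0.2, 0.7]
width: 0.0872
```

{"op": "step_arm", "data": {"commands": [[0.009,-0.008,0.01,-0.037,-0.033,-0.081],[0.01,-0.008,0.009,-0.038,-0.033,-0.083],[0.011,-0.007,0.009,-0.039,-0.032,-0.085],[0.012,-0.007,0.008,-0.04,-0.031,-0.088],[0.012,-0.006,0.008,-0.041,-0.03,-0.09],[0.013,-0.005,0.007,-0.042,-0.029,-0.092],[0.014,-0.004,0.006,-0.043,-0.028,-0.093],[0.014,-0.003,0.006,-0.044,-0.027,-0.095],[0.015,-0.002,0.005,-0.046,-0.026,-0.097],[0,0,0,0,0,0]]}}

```text
time: 14.65
ee_pos: [0.5531, -0.0856, 0.2453]
eef_rot: [0.831, 0.556, 0.0, -0.005]
ft_force: [-0.3, -0.2, -0.3]
width: 0.0868
```

```bash
python3 - <<'E'
from h import *
s=read_state();print(s["time"],s["joint_positions"].round(2),s["ee_pos"].round(4))
c=get_calibration("wrist");v=np.ascontiguousarray(camera("wrist")[:,:,::-1]);cv2.imwrite("pics/w5.png",v)
th=np.linspace(0,6.283,40)
w=np.clip(255*(v/255.)**.6,0,255).astype("uint8")
q=lambda X:cv2.polylines(w,[proj(c,X).astype(np.int32)],True,(0,255,255),1)
for a in(-.26,-.43):q(pl([.552,-.092,a],[(.031,.007,.145),(.031,-.007,.145),(-.031,-.007,.145),(-.031,.007,.145)]))
q(pl([.552,-.092,0],[(.036*np.cos(t),.036*np.sin(t),.11) for t in th]))
cv2.imwrite("pics/w5o.png",w)
E
```

```text
14.65 [-0.28  0.17  0.4   1.59 -0.08  1.4   1.32] [ 0.5531 -0.0856  0.2453]
```

View pics/w5o.png

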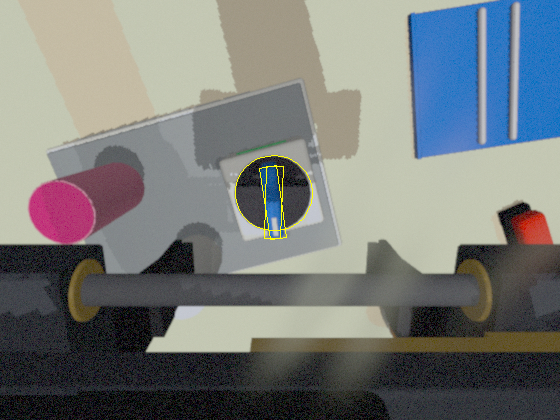

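The wrist view shows the dial circle matching my estimate (centre (274,193)), with the paddle between the two trial yaws. Fit it and plan the descent.

```bash
python3 - <<'E'
from h import *
c=get_calibration("wrist");im=cv2.imread("pics/w5.png").astype(int);B,G,R=[im[:,:,i] for i in range(3)]
m=np.zeros(B.shape,np.uint8);r=(slice(155,243),slice(235,310));m[r]=((B>1.4*R)&(B>1.1*G)&(B>30))[r];m=cv2.medianBlur(m,3)
print("area",m.sum());mm=mom(m)
box=np.array([(x,y,z) for x in(-.031,.031) for y in(-.007,.007) for z in(.11,.145)])
f=lambda p:hullmom(proj(c,pl(p,box)))-mm
o=least_squares(f,[.552,-.092,-.35],x_scale=[.1,.1,.3],diff_step=1e-4);p=o.x;print(p.round(4),f(p).round(2),"area pred",cv2.contourArea(cv2.convexHull(proj(c,pl(p,box)).astype(np.float32))))
A=now();y=p[2];rows(A,pose([.552,-.0925,.17],tool(y,0,1)),4)
E
```

```text
area 1273
[ 0.5493 -0.0955 -0.2412] [-0.29  0.1   0.33  2.15  5.05] area pred 1376.9924519399647
4 x [-0.0013, 0.0003, 0.0189, -0.002, -0.0015, -0.0389]
```

```bash
python3 - <<'E'
from h import *
rows(now(),pose([.5515,-.093,.165],tool(-.32,0,1)),4)
E
```

```text
4 x [-0.0014, 0.0003, 0.0202, -0.002, -0.0014, -0.0192]
```

{"op": "step_arm", "data": {"commands": [[-0.0014,0.0003,0.0202,-0.002,-0.0014,-0.0192],[-0.0014,0.0003,0.0202,-0.002,-0.0014,-0.0192],[-0.0014,0.0003,0.0202,-0.002,-0.0014,-0.0192],[-0.0014,0.0003,0.0202,-0.002,-0.0014,-0.0192],[0,0,0,0,0,0],[0,0,0,0,0,0]]}}

```text
time: 15.3
ee_pos: [0.5518, -0.0957, 0.1654]
eef_rot: [0.812, 0.583, -0.0, 0.0]
ft_force: [0.2, 0.3, 0.5]
width: 0.087
```

```bash
python3 go.py .5515 -.093 .134 -18.3 0 1 3
```

```text
15.3 [-0.25  0.22  0.4   1.71 -0.09  1.23  1.41] [ 0.5518 -0.0957  0.1654] [0.2 0.3 0.5] 0.087
3 x [0.0008, -0.0004, 0.0105, 0.0, 0.0002, -0.0021]
```

{"op": "step_arm", "data": {"commands": [[0.0008,-0.0004,0.0105,0,0,-0.002],[0.0008,-0.0004,0.0105,0,0,-0.002],[0.0008,-0.0004,0.0105,0,0,-0.002],[0,0,0,0,0,0],[0,0,0,0,0,0]]}}

```text
time: 15.8
ee_pos: [0.5513, -0.0917, 0.133]
eef_rot: [0.81, 0.587, -0.0, 0.0]
ft_force: [-0.0, 0.7, 0.3]
width: 0.087
```

{"op": "step_arm", "data": {"commands": [[0,0,0,0,0,0],[0,0,0,0,0,0],[0,0,0,0,0,0],[0,0,0,0,0,0],[0,0,0,0,0,0],[0,0,0,0,0,0],[0,0,0,0,0,0],[0,0,0,0,0,0],[0,0,0,0,0,0],[0,0,0,0,0,0]], "gripper": 0, "grip_force": 8}}

```text
time: 16.8
ee_pos: [0.5515, -0.0918, 0.1333]
eef_rot: [0.81, 0.587, -0.0, 0.0]
ft_force: [1.1, -0.5, -1.2]
width: 0.0147
```

```bash
python3 - <<'E'
from h import *
s=read_state();print(s["joint_positions"].round(2),s["ee_pos"].round(4),s["ft_force"].round(2),s["torque"].round(2),s["width"])
A=now();print("jaw az",np.arctan2(A[1,0],A[0,0]))
E
```

```text
[-0.25  0.24  0.39  1.75 -0.1   1.17  1.42] [ 0.5515 -0.0918  0.1333] [ 1.13 -0.49 -1.24] [ 0.   -0.02  0.07] 0.014677181868818558
jaw az 1.2544377840229983
```

Gripped at 14.7 mm; the switch is at about 0.19 rad. Turn clockwise (+z of the tool) about 1.39 rad to the stop.

{"op": "step_arm", "data": {"commands": [[0,0,0,0,0,0.06],[0,0,0,0,0,0.12],[0,0,0,0,0,0.12],[0,0,0,0,0,0.12],[0,0,0,0,0,0.12],[0,0,0,0,0,0.12],[0,0,0,0,0,0.12],[0,0,0,0,0,0.12],[0,0,0,0,0,0.12],[0,0,0,0,0,0.12],[0,0,0,0,0,0.12],[0,0,0,0,0,0]]}}

```text
time: 18.0
ee_pos: [0.5515, -0.0917, 0.1333]
eef_rot: [1.0, -0.004, 0.0, 0.0]
ft_force: [0.2, 0.2, -0.5]
width: 0.0003
```

{"op": "step_arm", "data": {"commands": [[0,0,0,0,0,0.04],[0,0,0,0,0,0.04],[0,0,0,0,0,0.02],[0,0,0,0,0,0],[0,0,0,0,0,0]]}}

```text
time: 18.5
ee_pos: [0.5515, -0.0918, 0.1333]
eef_rot: [0.999, -0.052, 0.0, 0.0]
ft_force: [0.1, 0.5, -0.4]
width: 0.0001
```

```bash
cat > sw.py <<'E'
from h import *
s=read_state();print(s["time"],s["joint_positions"].round(2),s["ee_pos"].round(4),s["ft_force"].round(2),s["torque"].round(3),s["width"])
A=now();h=np.arctan2(A[1,0],A[0,0])-np.pi/2;print("head",h.round(4),"theta",(-.1316-h).round(4))
E
python3 sw.py
```

```text
18.5 [-0.4   0.26  0.56  1.76 -0.15  1.17  0.1 ] [ 0.5515 -0.0918  0.1333] [ 0.12  0.46 -0.39] [-0.019  0.082  0.001] 5.491569189398064e-05
head -1.6744 theta 1.5428
```

The jaws closed to 0, so the paddle slipped out or was never held. Look.

```bash
python3 look.py m5
```

```text
(no output)
```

View pics/m5.png

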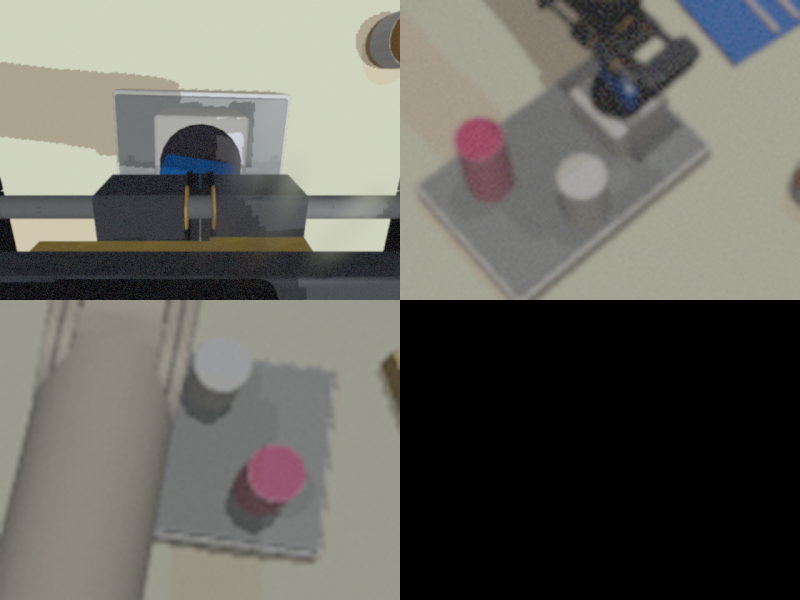

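```bash
python3 - <<'E'
from h import *
c=get_calibration("wrist");v=np.ascontiguousarray(camera("wrist")[:,:,::-1]);cv2.imwrite("pics/w6.png",v)
w=np.clip(255*(v/255.)**.5,0,255).astype("uint8")
th=np.linspace(0,6.283,40)
x0,y0,k=180,130,4
cr=cv2.resize(w[y0:y0+140,x0:x0+200],None,fx=k,fy=k,interpolation=2)
q=lambda X,col:cv2.polylines(cr,[((proj(c,X)-[x0,y0]+.5)*k).astype(np.int32)],True,col,1)
for z in(.11,.145):
    q(pl([.552,-.092,-.32],[(.031,.007,z),(.031,-.007,z),(-.031,-.007,z),(-.031,.007,z)]),(0,255,255))
q(pl([.552,-.092,0],[(.036*np.cos(t),.036*np.sin(t),.11) for t in th]),(0,255,0))
t=read_state()["ee_pos"];print(proj(c,np.array([t,t+[0,0,-.019]])),c["R"].round(2),(-c["R"].T@c["t"]).round(3))
cv2.imwrite("pics/w6o.png",cr)
E
```

```text
[[279.71163154 243.189029  ]
 [279.72844081 231.84775557]] [[ 0.99 -0.1  -0.  ]
 [-0.1  -0.96  0.26]
 [-0.03 -0.26 -0.96]] [ 0.559 -0.022  0.314]
```

View pics/w6o.png

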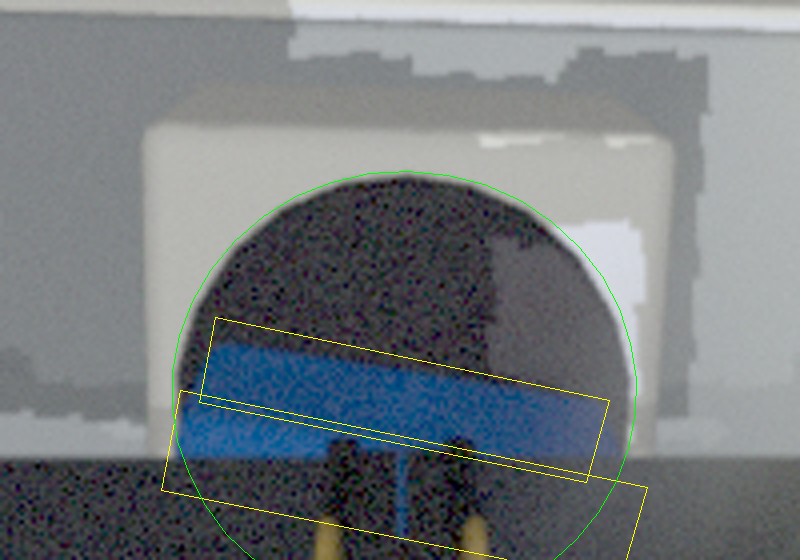

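The paddle is still near its start angle (yaw ≈ −0.3; it spans (180,350)–(630,450) in the crop) and the closed fingertips sit over its top, so the 8 N grip slipped off. Rise, open, turn back and re-grip harder.

{"op": "step_arm", "data": {"commands": [[0,0,-0.02,0,0,0],[0,0,-0.03,0,0,-0.05],[0,0,0,0,0,-0.12],[0,0,0,0,0,-0.12],[0,0,0,0,0,-0.12],[0,0,0,0,0,-0.12],[0,0,0,0,0,-0.12],[0,0,0,0,0,-0.12],[0,0,0,0,0,-0.12],[0,0,0,0,0,-0.12],[0,0,0,0,0,-0.12],[0,0,0,0,0,-0.12]], "gripper": 1}}

```text
time: 19.9
ee_pos: [0.5515, -0.0918, 0.1833]
eef_rot: [0.839, 0.544, -0.0, 0.0]
ft_force: [-0.9, 0.4, 0.6]
width: 0.0845
```

{"op": "step_arm", "data": {"commands": [[0,0,0,0,0,-0.12],[0,0,0,0,0,0],[0,0,0,0,0,0]]}}

```text
time: 20.2
ee_pos: [0.5515, -0.0918, 0.1833]
eef_rot: [0.808, 0.59, -0.0, 0.0]
ft_force: [0.5, -0.4, 0.2]
width: 0.0871
```

```bash
python3 sw.py; python3 - <<'E'
from h import *
c=get_calibration("wrist");v=np.ascontiguousarray(camera("wrist")[:,:,::-1]);cv2.imwrite("pics/w7.png",v)
w=np.clip(255*(v/255.)**.5,0,255).astype("uint8")
q=lambda X,col:cv2.polylines(w,[proj(c,X).astype(np.int32)],True,col,1)
q(pl([.552,-.092,-.32],[(.031,.007,.145),(.031,-.007,.145),(-.031,-.007,.145),(-.031,.007,.145)]),(0,255,255))
cv2.imwrite("pics/w7o.png",w)
E
```

```text
20.2 [-0.29  0.2   0.42  1.69 -0.09  1.27  1.42] [ 0.5515 -0.0918  0.1833] [ 0.48 -0.39  0.24] [ 0.011 -0.044 -0.095] 0.08710193603354392
head -0.3098 theta 0.1782
```

View pics/w7o.png

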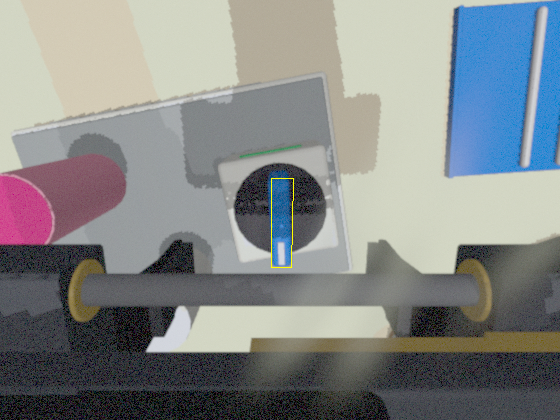

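```bash
python3 - <<'E'
from h import *
c=get_calibration("wrist");A=now()
for X in(-.0435,-.0585):
  for y in(-.0095,.0095):
    for z in(.019,0,-.02,-.05):print(X,y,z,proj(c,(A@[X,y,z,1])[:3]).round(0))
E
```

```text
-0.0435 -0.0095 0.019 [[210. 219.]]
-0.0435 -0.0095 0 [[203. 229.]]
-0.0435 -0.0095 -0.02 [[195. 242.]]
-0.0435 -0.0095 -0.05 [[178. 268.]]
-0.0435 0.0095 0.019 [[212. 248.]]
-0.0435 0.0095 0 [[205. 261.]]
-0.0435 0.0095 -0.02 [[197. 277.]]
-0.0435 0.0095 -0.05 [[181. 310.]]
-0.0585 -0.0095 0.019 [[185. 219.]]
-0.0585 -0.0095 0 [[176. 229.]]
-0.0585 -0.0095 -0.02 [[164. 242.]]
-0.0585 -0.0095 -0.05 [[141. 268.]]
-0.0585 0.0095 0.019 [[187. 248.]]
-0.0585 0.0095 0 [[179. 261.]]
-0.0585 0.0095 -0.02 [[168. 277.]]
-0.0585 0.0095 -0.05 [[146. 310.]]
```

The visible open fingertips project to about 20 mm *behind* the reported TCP, not 19 mm ahead. That explains both the low grip on the paddle and the 48.7 mm tumbler width. I'll go lower, in small steps, watching the force.

{"op": "step_arm", "data": {"commands": [[0,0,0.02,0,0,0],[0,0,0.02,0,0,0],[0,0,0.01,0,0,0],[0,0,0.003,0,0,0],[0,0,0.002,0,0,0],[0,0,0.001,0,0,0],[0,0,0,0,0,0]]}}

```text
time: 20.95
ee_pos: [0.5519, -0.0918, 0.1279]
eef_rot: [0.807, 0.591, 0.0, 0.001]
ft_force: [-0.2, -0.6, -0.6]
width: 0.0868
```

{"op": "step_arm", "data": {"commands": [[0,0,0.002,0,0,0],[0,0,0.002,0,0,0],[0,0,0.002,0,0,0],[0,0,0,0,0,0]]}}

```text
time: 21.35
ee_pos: [0.5513, -0.0918, 0.121]
eef_rot: [0.807, 0.591, -0.0, 0.0]
ft_force: [-0.8, 0.3, 0.6]
width: 0.0871
```

{"op": "step_arm", "data": {"commands": [[0,0,0.002,0,0,0],[0,0,0.002,0,0,0],[0,0,0.002,0,0,0],[0,0,0,0,0,0]]}}

```text
time: 21.75
ee_pos: [0.5513, -0.0918, 0.1149]
eef_rot: [0.807, 0.591, -0.0, 0.0]
ft_force: [-0.0, -0.3, 0.5]
width: 0.0868
```

{"op": "step_arm", "data": {"commands": [[0,0,0.002,0,0,0],[0,0,0.002,0,0,0],[0,0,0.001,0,0,0],[0,0,0,0,0,0]]}}

```text
time: 22.15
ee_pos: [0.5514, -0.0918, 0.1101]
eef_rot: [0.807, 0.591, -0.0, 0.0]
ft_force: [0.2, -0.6, -0.2]
width: 0.0873
```

No contact, which confirms it. Close.

{"op": "step_arm", "data": {"commands": [[0,0,0,0,0,0],[0,0,0,0,0,0],[0,0,0,0,0,0],[0,0,0,0,0,0],[0,0,0,0,0,0],[0,0,0,0,0,0],[0,0,0,0,0,0],[0,0,0,0,0,0],[0,0,0,0,0,0],[0,0,0,0,0,0],[0,0,0,0,0,0],[0,0,0,0,0,0]], "gripper": 0, "grip_force": 25}}

```text
time: 23.35
ee_pos: [0.5515, -0.0919, 0.1103]
eef_rot: [0.807, 0.591, -0.0, 0.0]
ft_force: [-0.5, -1.4, -0.1]
width: 0.014
```

{"op": "step_arm", "data": {"commands": [[0,0,0,0,0,0],[0,0,0,0,0,0],[0,0,0,0,0,0.02]]}}

```text
time: 23.65
ee_pos: [0.5515, -0.0919, 0.1103]
eef_rot: [0.813, 0.582, -0.0, 0.0]
ft_force: [0.6, -1.0, -0.6]
width: 0.0141
```

{"op": "step_arm", "data": {"commands": [[0,0,0,0,0,0.05],[0,0,0,0,0,0.11],[0,0,0,0,0,0.11],[0,0,0,0,0,0.11],[0,0,0,0,0,0.11],[0,0,0,0,0,0.11],[0,0,0,0,0,0.11],[0,0,0,0,0,0.11],[0,0,0,0,0,0.11],[0,0,0,0,0,0.11],[0,0,0,0,0,0.11],[0,0,0,0,0,0.11]]}}

```text
time: 24.85
ee_pos: [0.5519, -0.0917, 0.1103]
eef_rot: [1.0, -0.01, 0.0, 0.0]
ft_force: [1.3, -0.2, -0.9]
width: 0.0138
```

{"op": "step_arm", "data": {"commands": [[0,0,0,0,0,0.03],[0,0,0,0,0,0.02],[0,0,0,0,0,0],[0,0,0,0,0,0]]}}

```text
time: 25.25
ee_pos: [0.5518, -0.0917, 0.1104]
eef_rot: [0.999, -0.032, 0.0, 0.0]
ft_force: [4.1, 0.6, -2.9]
width: 0.0135
```

```bash
python3 sw.py
```

```text
25.25 [-0.43  0.29  0.61  1.78 -0.18  1.13  0.17] [ 0.5518 -0.0917  0.1104] [ 4.11  0.56 -2.95] [-0.2   -0.789  0.073] 0.01347265564725784
head -1.6348 theta 1.5032
```

{"op": "step_arm", "data": {"commands": [[0,0,0,0,0,0.02],[0,0,0,0,0,0.02],[0,0,0,0,0,0.02],[0,0,0,0,0,0]]}}

```text
time: 25.65
ee_pos: [0.5518, -0.0917, 0.1103]
eef_rot: [0.998, -0.063, 0.0, 0.0]
ft_force: [5.0, 1.0, -3.5]
width: 0.014
```

```bash
python3 sw.py
```

```text
25.65 [-0.44  0.29  0.62  1.78 -0.18  1.13  0.11] [ 0.5518 -0.0917  0.1103] [ 4.95  0.98 -3.47] [-0.169 -1.213 -0.073] 0.014012006117519302
head -1.6978 theta 1.5662
```

{"op": "step_arm", "data": {"commands": [[0,0,0,0,0,0.02],[0,0,0,0,0,0.02],[0,0,0,0,0,0]]}}

```text
time: 25.95
ee_pos: [0.5518, -0.0917, 0.1103]
eef_rot: [0.997, -0.083, 0.0, 0.0]
ft_force: [4.9, 0.4, -3.5]
width: 0.0138
```

```bash
python3 sw.py
```

```text
25.95 [-0.45  0.29  0.62  1.78 -0.19  1.13  0.07] [ 0.5518 -0.0917  0.1103] [ 4.95  0.37 -3.46] [-0.176 -1.134  0.299] 0.01379510398314557
head -1.7373 theta 1.6057
```

{"op": "step_arm", "data": {"commands": [[0,0,0,0,0,0.02],[0,0,0,0,0,0.01],[0,0,0,0,0,0]]}}

```text
time: 26.25
ee_pos: [0.5518, -0.0917, 0.1103]
eef_rot: [0.995, -0.098, 0.0, 0.0]
ft_force: [4.8, -1.4, -3.6]
width: 0.014
```

```bash
python3 sw.py
```

```text
26.25 [-0.45  0.29  0.63  1.78 -0.19  1.13  0.04] [ 0.5518 -0.0917  0.1103] [ 4.83 -1.36 -3.6 ] [-0.272 -1.07   0.495] 0.013953472319662251
head -1.7666 theta 1.635
```

Torque climbs to 0.5 N m against the stop. Release and retreat upward.

{"op": "step_arm", "data": {"commands": [[0,0,0,0,0,0],[0,0,0,0,0,0],[0,0,0,0,0,0],[0,0,0,0,0,0],[0,0,0,0,0,0],[0,0,0,0,0,0],[0,0,0,0,0,0],[0,0,0,0,0,0],[0,0,0,0,0,0]], "gripper": 1}}

```text
time: 27.15
ee_pos: [0.5515, -0.0918, 0.1103]
eef_rot: [0.995, -0.098, 0.0, 0.0]
ft_force: [-0.8, -0.0, -0.6]
width: 0.0784
```

{"op": "step_arm", "data": {"commands": [[0,0,-0.02,0,0,0],[0,0,-0.04,0,0,0],[0,0,-0.04,0,0,0],[0,0,-0.04,0,0,0],[0,-0.04,0,0,0,0],[0,-0.04,0,0,0,0],[0,-0.04,0,0,0,0],[0,0,0,0,0,0],[0,0,0,0,0,0]]}}

```text
time: 28.05
ee_pos: [0.5748, 0.0268, 0.2499]
eef_rot: [0.995, -0.097, -0.0, 0.001]
ft_force: [0.1, -0.5, -0.1]
width: 0.087
```

```bash
python3 sw.py; python3 - <<'E'
from h import *
g=lambda i:np.clip(255*(i/255.)**.6,0,255).astype("uint8")
w=g(np.ascontiguousarray(camera("wrist")[:,:,::-1]));c=get_calibration("wrist")
t,s=[camera(n)[:,:,::-1] for n in("top","scene")];cv2.imwrite("pics/t3.png",t);cv2.imwrite("pics/s3.png",s)
box=lambda a:cv2.polylines(w,[proj(c,pl([.552,-.092,a],[(.031,.007,.145),(.031,-.007,.145),(-.031,-.007,.145),(-.031,.007,.145)])).astype(np.int32)],True,(0,255,255),1)
box(-.1316-1.571)
cv2.imwrite("pics/m8.png",np.hstack([cv2.resize(w,(400,300),interpolation=3),cv2.resize(g(s[170:290,170:330]),(400,300),interpolation=2)]))
E
python3 fitd.py|tail -5
```

```text
28.05 [-0.62  0.21  0.58  1.55 -0.12  1.41 -0.22] [0.5748 0.0268 0.2499] [ 0.08 -0.55 -0.08] [-0.182  0.047  0.   ] 0.08698177691209207
head -1.7644 theta 1.6328
top [346 234  15  15 176] [352.7 241.4] pred [[352.1 241.4]]
ratio [0.99 1.06 2.41 2.52]
scene [193 218  17  16 222] [201.1 225.6] pred [[200.8 224.8]]
ratio [1.1  1.13 2.47 3.29]
cap [ 0.4923 -0.2555] [-0.19 -0.38 -0.36 -0.14] TCP [ 0.491 -0.254  0.115]
```

View pics/m8.png

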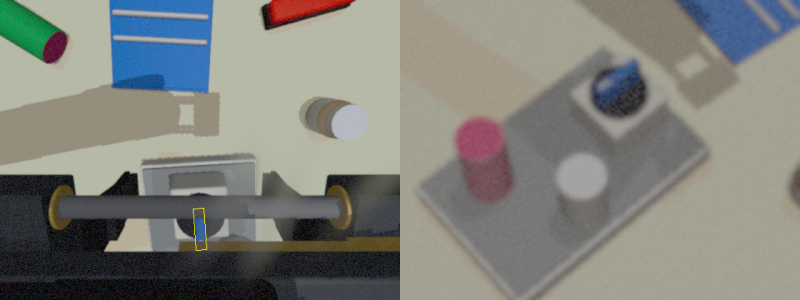

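The paddle now lies along the dryer's y axis, on the predicted outline ((200,230) in the left crop). The pink tumbler is unmoved on its post and the white one is in place. Hand in.

```bash
python3 -c "
from bench import *
print(close_job())"
```

```text
the job is handed in; nothing more can be done
None
```

I put the pink tumbler upside down on the empty post and turned the blue switch clockwise to its stop, then handed the job in at about 28 s.

**Tumbler:** I lowered it until it touched the deck at the expected height (TCP 0.115 m, peak force about 6 N), then let go and backed off. In the last pictures its top is where a fully seated tumbler's should be, within about 1 pixel (about 2 mm), and it had not moved since I released it.

**Switch:** The reaction torque rose to 0.5 N m, which shows it reached the stop. The last picture shows the paddle along the dryer's y axis, on the predicted outline. My own angle estimate read 1.63 rad, slightly past the 1.571 stop. I put that down to the gripper flexing against the stop plus error in my estimate of the dryer's angle.

**What failed or disagreed:**
- **First switch grip:** it slipped off the top of the paddle and I had to redo it. The pictures showed the open fingertips about 20 mm behind the TCP, not 19 mm ahead as stated. Gripping 23 mm lower and harder fixed it.
- **Tumbler grip width:** it read 48.7 mm instead of 56 mm, probably for the same reason. The tumbler held firmly throughout.
- **Picture budget:** I viewed 13 pictures against a budget of 10, because of the slipped grip.

**Other objects:** The white tumbler was still on its post. I touched nothing else, and the objects in the last pictures looked undisturbed, but I did not measure them one by one.

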